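# Isolate the drive and find the socket for its clamp nut

## Task

Get the drive unit ready for loosening its clamp nut: first flip the isolator toggle on it over to off (to the robot's left), before any socket touches the unit. Then try the sockets from the low stand on the hex nut, standing any that does not go on back upright on the stand, and push the one that fits fully home on the nut. Finish while still gripping that seated socket, with the other two standing on the stand, and do not knock the things on the bench about.

Things in the scene. Friction and masses are not known exactly. Their poses are not given: they have to be found in the camera images.
- drive: fixed white box, 155 (x) x 110 (y) x 50 mm high; origin at the centre of its underside, z up, x to its back. Between it and the stand the bench equipment is up to 130 mm high. Toggle block 45 mm in front of the centre; spindle with the nut 40 mm behind it, on a round collar 52 mm across whose top is 62 mm above the underside.
- hex_nut: fixed steel hex nut, axis upright, 24 mm across flats, 14 mm high, 2 mm chamfer at the top; a 10 mm stud stands 3 mm above it. Origin: centre of its underside on the collar's top, where a seated socket's underside rests (socket point 48 mm above this origin). Flats square to its x axis, then every 60 deg. The right socket has 1 mm clearance per side and goes on within 8 deg of the flats.
- isolator (a joint): isolator toggle: 0 = on (leans to the drive's -y side, 0.5 rad from upright), 1.0 rad = off (leans as far to the +y side). Stops at both ends; stiff, it stays where it is left; about 1 N at the ball moves it.
- isolator_tip (a point): centre of the black ball, 22 mm across, at the toggle's end; stem 10 mm thick. The pivot lies along the drive's x axis, 65 mm from this point and 64 mm above the drive's underside; the ball is 121 mm above the underside at either end, 129 mm at mid swing, and travels 62 mm sideways.
- stand: fixed flat-topped aluminium block with a rubber top, 64 (x) x 210 (y) x 55 mm high; origin at the centre of its underside, z up. The three sockets stand on it mouth down in a row along its y axis, about 70 mm apart. Exactly one fits the nut; the mouths of the other two are too small and stop on top of the nut, about 14 mm higher than seated.
- socket_1_grip (a point): steel hand socket, 66 mm tall, mouth down: round barrel 41 mm across, 26 mm high, hexagonal mouth 20 mm deep; above it a hexagonal grip bar 22 mm across flats, 40 mm high. Flats of grip and mouth line up: square to its x axis, then every 60 deg. Point: on the axis, in the grip, 48 mm above the underside, 22 mm above the barrel's shoulder; z up. 0.15 to 0.27 kg. May or may not be the one that fits.
- socket_2_grip (a point): another hand socket, outwardly the same as socket_1, point and axes likewise; may or may not be the one that fits.
- socket_3_grip (a point): another hand socket, outwardly the same as socket_1, point and axes likewise; may or may not be the one that fits.
- tape_roll: bystander, to be left alone: roll of tape lying flat, 52 mm across, 19 mm high; origin at the centre of its underside.
- beaker: bystander, to be left alone: glass beaker, 52 mm across, 68 mm high; origin at the centre of its underside.
- petri: bystander, to be left alone: closed petri dish, 62 mm across, 14 mm high; origin at the centre of its underside.
Things that resemble listed ones, but are neither listed nor needed, are in the scene too. Leave any orange look-alike of the part that bears socket_2_grip alone.

How it is judged:
On the way, in this order (a step that is already met when the one before it is completed fails the run):
1. the isolator is flipped to off (value of joint isolator above 0.9 rad), for 0.2 s.
2. the socket that fits is fully down on the nut, gripped (value of joint isolator above 0.9 rad and ((horizontal distance between socket_1_grip and hex_nut below 0.004 m and z of socket_1_grip in the frame of hex_nut between 0.044 and 0.0515 m and angle between socket_1_grip's own z axis and vertical below 0.08 rad and contact force between the fingers and socket_1 above 3 N) or (horizontal distance between socket_2_grip and hex_nut below 0.004 m and z of socket_2_grip in the frame of hex_nut between 0.044 and 0.0515 m and angle between socket_2_grip's own z axis and vertical below 0.08 rad and contact force between the fingers and socket_2 above 3 N) or (horizontal distance between socket_3_grip and hex_nut below 0.004 m and z of socket_3_grip in the frame of hex_nut between 0.044 and 0.0515 m and angle between socket_3_grip's own z axis and vertical below 0.08 rad and contact force between the fingers and socket_3 above 3 N))), for 0.2 s.
At the end, for the whole second after the job is handed in: Isolator off (over 0.9 rad); the fitting socket on the nut: axes within 4 mm, upright within 0.08 rad, underside within 3.5 mm of the collar, fingers gripping it (over 3 N); the other two stand upright (0.12 rad) on the stand (value of joint isolator above 0.9 rad and ((horizontal distance between socket_1_grip and hex_nut below 0.004 m and z of socket_1_grip in the frame of hex_nut between 0.044 and 0.0515 m and angle between socket_1_grip's own z axis and vertical below 0.08 rad and contact force between the fingers and socket_1 above 3 N and angle between each of socket_2_grip, socket_3_grip's own z axis and vertical below 0.12 rad and height (world z) of socket_2_grip between 0.098 and 0.108 m and x of socket_2_grip in the frame of stand between -0.035 and 0.035 m and y of socket_2_grip in the frame of stand between -0.108 and 0.108 m and height (world z) of socket_3_grip between 0.098 and 0.108 m and x of socket_3_grip in the frame of stand between -0.035 and 0.035 m and y of socket_3_grip in the frame of stand between -0.108 and 0.108 m) or (horizontal distance between socket_2_grip and hex_nut below 0.004 m and z of socket_2_grip in the frame of hex_nut between 0.044 and 0.0515 m and angle between socket_2_grip's own z axis and vertical below 0.08 rad and contact force between the fingers and socket_2 above 3 N and angle between each of socket_1_grip, socket_3_grip's own z axis and vertical below 0.12 rad and height (world z) of socket_1_grip between 0.098 and 0.108 m and x of socket_1_grip in the frame of stand between -0.035 and 0.035 m and y of socket_1_grip in the frame of stand between -0.108 and 0.108 m and height (world z) of socket_3_grip between 0.098 and 0.108 m and x of socket_3_grip in the frame of stand between -0.035 and 0.035 m and y of socket_3_grip in the frame of stand between -0.108 and 0.108 m) or (horizontal distance between socket_3_grip and hex_nut below 0.004 m and z of socket_3_grip in the frame of hex_nut between 0.044 and 0.0515 m and angle between socket_3_grip's own z axis and vertical below 0.08 rad and contact force between the fingers and socket_3 above 3 N and angle between each of socket_1_grip, socket_2_grip's own z axis and vertical below 0.12 rad and height (world z) of socket_1_grip between 0.098 and 0.108 m and x of socket_1_grip in the frame of stand between -0.035 and 0.035 m and y of socket_1_grip in the frame of stand between -0.108 and 0.108 m and height (world z) of socket_2_grip between 0.098 and 0.108 m and x of socket_2_grip in the frame of stand between -0.035 and 0.035 m and y of socket_2_grip in the frame of stand between -0.108 and 0.108 m))); the arm keeps its last pose, push and grip.
It fails at once if a socket touches the drive unit or its nut while the isolator is not off (value of joint isolator below 0.8 rad and (contact force between any of socket_1, socket_2, socket_3 and drive above 0.5 N or contact force between any of socket_1, socket_2, socket_3 and hex_nut above 0.5 N)).
It fails at once if a thing on the bench is knocked over or shoved more than 40 mm (distance of any of tape_roll, beaker, petri from where it was at the start of the episode above 0.04 m or angle between beaker's own z axis and vertical above 0.5 rad).
It also fails if it takes over 72 s, if anything falls off the work surface, if the arm or the gripper's body presses on something with over 40 N, if the wrist force passes 120 N, or if a joint passes its speed limit or range.

## Robot

A 6-joint arm with a two-finger parallel gripper is mounted at the origin on a cart in front of the work surface, level with it; the furniture and walls round the work are solid. World frame = base frame: x ahead of the robot, y to its left, z up, the work surface at z = 0. Lengths are in m, angles in rad, forces in N, time in s.
With the tool pointing down it reaches from about 0.425 to 0.95 m from the base axis. Payload 3.5 kg.
Tool frame: the origin (TCP) lies on the centre line of the jaws, within the pads' length; the fingertips stand 11 mm ahead of it and the grasp point (between the pads) lies 8 mm behind it; x points along the fingers, y is the direction in which the jaws open and shut, and the axes are right-handed (so a half turn about x gives the same grasp; the last joint's range is limited). The gripper opens to 85 mm and grips with 20 to 120 N. Pads are 22 mm wide; open, the fingers measure 114 mm over their backs; the gripper's body (76 mm by 85 mm) begins 54 mm behind the grasp point. The pads swing forward as they close: fully open they stand 13 mm farther back than shut.
Start: joints at [-1.3, 0.286, 1.577, -0, 1.279, -0.15], TCP at [0.276, -0.616, 0.242] pointing down, gripper open.
Joint ranges: [-2.77, 2.77], [-0.9, 2.22], [0.21, 2.48], [-1.53, 4.67], [0.24, 2.81], [-2.84, 2.84]. Speed limits (rad/s): [2.79, 2.79, 3.14, 3.14, 3.14, 3.14].

## Interface

Orientations are given as a unit quaternion [x, y, z, w].
In Python, from plant import ctrl gives the robot as it stands. The module is installed in compiled form; this text tells all that it offers.
- The arm moves only by the tool drive_tool, never from a script. Its argument "series" is a list of rows, each a list of 2 entries, a list of its own where there are three numbers: the shift along the tool's x, y, z in units of 50 mm (1.0 is 50 mm), then the turn, a rotation vector about the tool's x, y, z in degrees. A call has 1 to 5 rows; each row shifts and turns the pose as measured when the row begins, along the tool's axes as they then stand; what a row does not reach is not made up. A row lasts 1/10 s, in which the tool goes at most 50 mm and 8.59 degrees, less where a joint would pass 70% of its speed; a pose out of reach is approached as far as the arm can. A call is refused whole if a number of a shift passes 1 or a number of a turn 8.59, either way. A call with a gripper value outside its range is refused whole. "grip" is the gripper's target within -1 to 1 (fully open at 1, half-way at 0, shut at -1), set as the call begins (left out, the last holds). The fingers move at their own pace and stop on an object; "newtons" is the grip in N (left out, the last holds). Time passes only in rows, so rows that do not move let the fingers close. It gives the time, the measured TCP pose, the force and the opening at its end, in the units of the state.
- ctrl.get_state(): the state, without advancing time (a new reading comes with each control period).
- ctrl.read_camera(name): name is "scene" or "side" or "wrist"; returns a dict with "img" (384x512x3 uint8, red, green, blue), "camera_matrix" (3x3 intrinsics, pixels), "R" (3x3) and "t" (3): a world point X has camera coordinates R X + t. Camera axes: x right, y down, z forward; pixel columns grow to the right and rows downward; lengths in m; the calibration is good to about 2 mm. A picture is of the moment at which its call begins. There is no depth.
- ctrl.sign_off(): hands the job in, once; it reports no verdict.
The state is a dict: "time": time; "qpos": joint angles; "dq": joint speeds; "joint_efforts": joint torques, N m; "eef_pos": TCP position; "tcp_rot": TCP orientation; "contact_force": force on the tool from outside, world axes, zero at the start; "wrist_torque": the same for the moment, N m; "opening": opening from 0.0 (shut) to 1.0 (fully open).
Only numpy, scipy, OpenCV 4.12 (cv2) and the standard library are available. Lean on these libraries where they do the work, as an engineer would, in place of code of your own. Each camera call takes 0.05 s, during which the arm holds its last target.

## Working session

There is one attempt and no reset: what is moved stays moved. The work goes in short steps, Python scripts to look and compute and a tool call to move; the robot and the scene stay as the last step left them, time stands still between calls to the robot, and variables do not carry over. Pictures are saved under pics/ and viewed, and the job is handed in when it is done.

Besides the shell and the picture viewer there is one more tool, called after ">>>" by a JSON object that holds its "op" and its "data". drive_tool: Moves the arm, as the interface text tells. Its arguments: {"type":"object","properties":{"series":{"type":"array"},"grip":{"type":"number"},"newtons":{"type":"number"}},"required":["series"]}

```bash
mkdir -p pics
python3 - <<'E'
from plant import ctrl
import cv2,numpy as np
s=ctrl.get_state()
for k,v in s.items(): print(k,np.round(v,4))
for n in ["scene","side","wrist"]:
    c=ctrl.read_camera(n); cv2.imwrite(f"pics/{n}0.png",cv2.cvtColor(c["img"],cv2.COLOR_RGB2BGR))
    print(n,c["camera_matrix"].tolist(),np.round(c["R"],4).tolist(),np.round(c["t"],4), "center",np.round(-c["R"].T@c["t"],3))
E
```

```text
time 0.0
qpos [-1.3     0.2872  1.5782  0.      1.2786 -0.15  ]
dq [ 0.0005 -0.002  -0.0009 -0.0007  0.0002 -0.0022]
joint_efforts [-1.00000e-03 -4.05983e+01 -2.92627e+01 -2.00000e-04  5.90000e-03
  0.00000e+00]
eef_pos [ 0.2756 -0.6155  0.2409]
tcp_rot [-0.6915 -0.1485  0.6916 -0.1468]
contact_force [-0.1869  0.0409  0.5572]
wrist_torque [-0.0164 -0.0073 -0.0335]
opening 0.999
scene [[376.30191627413126, 0.0, 254.1789142970371], [0.0, 376.30191627413126, 197.4757158140204], [0.0, 0.0, 1.0]] [[0.5132, -0.8581, -0.0143], [-0.3499, -0.194, -0.9165], [0.7837, 0.4754, -0.3999]] [-0.4207  0.2345  0.9825] center [-0.472 -0.783  0.602]
side [[415.86103948354855, 0.0, 258.6575015146822], [0.0, 415.86103948354855, 195.342392558102], [0.0, 0.0, 1.0]] [[-0.854, -0.5198, -0.0213], [-0.247, 0.4412, -0.8627], [0.4578, -0.7315, -0.5052]] [0.3404 0.295  1.4296] center [-0.291  1.093  0.984]
wrist [[337.1679694312697, 0.0, 260.5655965637466], [0.0, 337.1679694312697, 193.74411127774889], [0.0, 0.0, 1.0]] [[0.4087, -0.9127, -0.0025], [-0.862, -0.3869, 0.3274], [-0.2998, -0.1317, -0.9449]] [-0.6745 -0.0428  0.3824] center [ 0.353 -0.582  0.374]
```

View pics/scene0.png

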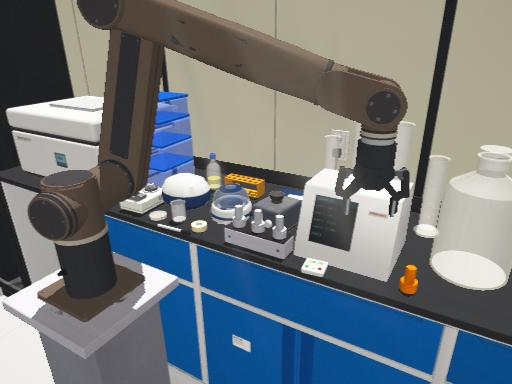

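View pics/side0.png

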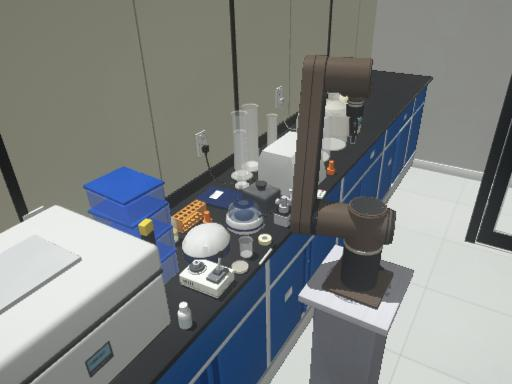

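View pics/wrist0.png

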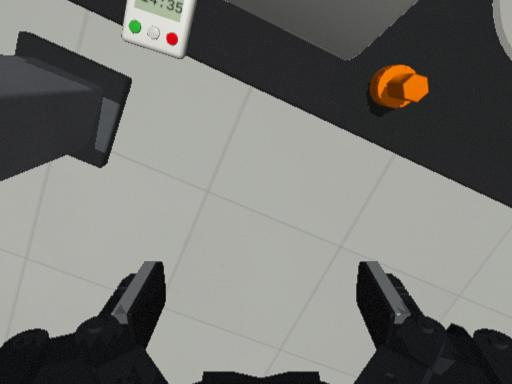

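The scene shows the drive with toggle and nut at about (143,197), and the stand with three grey sockets at (239,215), (258,220), (280,226). There is an orange look-alike at (410,280), and in the side view another at about (207,216). I'll crop closer.

Run:
```python
import cv2
def crop(n,x0,y0,x1,y1,f,o):
    im=cv2.imread(f"pics/{n}.png")[y0:y1,x0:x1]
    cv2.imwrite(f"pics/{o}.png",cv2.resize(im,None,fx=f,fy=f,interpolation=cv2.INTER_CUBIC))
crop("scene0",110,165,310,265,4,"sceneA")
crop("side0",170,180,310,300,5,"sideA")
```

```text
(no output)
```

View pics/sceneA.png

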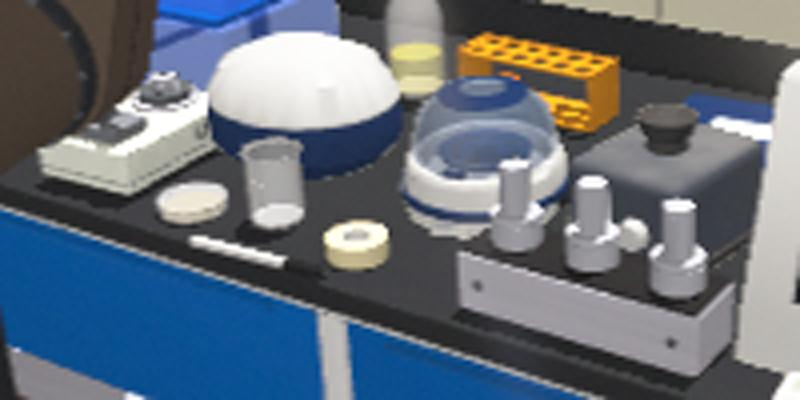

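View pics/sideA.png

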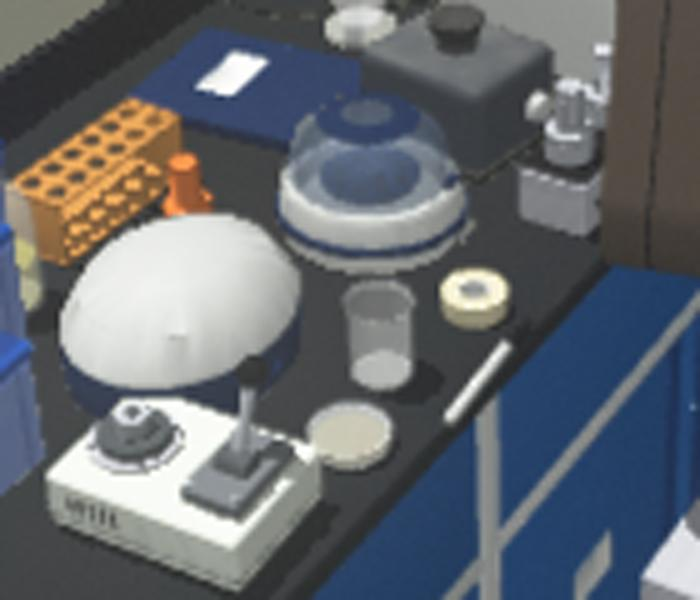

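```bash
cat > h.py <<'E'
import cv2,numpy as np,json
from scipy.spatial.transform import Rotation as Rn
from plant import ctrl
def ray(c,u,v):
    K=np.array(c["camera_matrix"]);R=np.array(c["R"]);t=np.array(c["t"])
    d=R.T@np.linalg.solve(K,[u,v,1.]); return -R.T@t,d
def onz(c,u,v,z):
    o,d=ray(c,u,v); return o+d*(z-o[2])/d[2]
def proj(c,X):
    p=np.array(c["camera_matrix"])@(np.array(c["R"])@np.array(X)+c["t"]); return p[:2]/p[2]
def tri(c1,p1,c2,p2):
    (o1,d1),(o2,d2)=ray(c1,*p1),ray(c2,*p2)
    A=np.c_[d1,-d2]; s=np.linalg.lstsq(A,o2-o1,rcond=None)[0]
    a,b=o1+s[0]*d1,o2+s[1]*d2; return (a+b)/2,np.linalg.norm(a-b)
def save(c,name,box=None,f=1):
    im=cv2.cvtColor(c["img"],cv2.COLOR_RGB2BGR)
    if box: x0,y0,x1,y1=box; im=im[y0:y1,x0:x1]
    cv2.imwrite(f"pics/{name}.png",cv2.resize(im,None,fx=f,fy=f,interpolation=cv2.INTER_CUBIC))
def st():
    s=ctrl.get_state(); return s,np.array(s["eef_pos"]),Rn.from_quat(s["tcp_rot"])
def pr():
    s,p,R=st(); print("t",round(s["time"],2),"p",np.round(p,4),"axes x",np.round(R.as_matrix()[:,0],3),"y",np.round(R.as_matrix()[:,1],3),"F",np.round(s["contact_force"],1),"op",round(s["opening"],3),"q",np.round(s["qpos"],2))
def goal(pos,yaw):
    """shift (units 50mm, tool axes) and turn (deg, tool axes) to tool-down pose with jaw axis y at yaw (deg, mod 180)"""
    s,p,R=st();M=R.as_matrix()
    best=None
    for k in (0,180):
        a=np.radians(yaw+k);x=np.array([0,0,-1.]);y=np.array([np.cos(a),np.sin(a),0]);G=np.c_[x,y,np.cross(x,y)]
        rv=(R.inv()*Rn.from_matrix(G)).as_rotvec(degrees=True)
        if best is None or np.linalg.norm(rv)<np.linalg.norm(best): best=rv
    print("world d mm",np.round((np.array(pos)-p)*1000,1),"shift units",np.round(M.T@(np.array(pos)-p)/0.05,3),"turn deg",np.round(best,1))
E
python3 - <<'E'
from h import *
s=ctrl.read_camera("side"); 
f=lambda x,y:(170+x/5,180+y/5)
for n,p in dict(L=(48,487),F=(240,562),Rr=(322,478),B=(140,400)).items(): print(n,np.round(onz(s,*f(*p),.05),3))
sc=ctrl.read_camera("scene")
g=lambda x,y:(110+x/4,165+y/4)
for n,p in dict(s1=(515,215),s2=(593,240),s3=(678,265)).items(): print(n,np.round(onz(sc,*g(*p),.081),3))
for n,p in dict(t1=(516,165),t2=(593,183),t3=(681,206)).items(): print(n,np.round(onz(sc,*g(*p),.121),3))
for n,p in dict(L=(458,255),F=(700,328),Rr=(735,290)).items(): print(n,np.round(onz(sc,*g(*p),.055),3))
for n,p in dict(ball=(252,368)).items(): print(n,np.round(onz(s,*f(*p),.121),3), proj(sc,onz(s,*f(*p),.121)))
print("nut",onz(s,*f(133,412),.076))
for n,p,z in (("beak",(380,370),0),("tape",(473,305),.01),("petri",(350,437),.014)): print(n,np.round(onz(s,*f(*p),z),3))
E
```

```text
L [0.504 0.334 0.05 ]
F [0.35  0.327 0.05 ]
Rr [0.35  0.234 0.05 ]
B [0.508 0.231 0.05 ]
s1 [ 0.386 -0.206  0.081]
s2 [ 0.379 -0.279  0.081]
s3 [ 0.376 -0.351  0.081]
t1 [ 0.391 -0.205  0.121]
t2 [ 0.392 -0.272  0.121]
t3 [ 0.39  -0.346  0.121]
L [ 0.35  -0.176  0.055]
F [ 0.345 -0.385  0.055]
Rr [ 0.405 -0.383  0.055]
ball [0.403 0.233 0.121] [139.33268859 180.16908723]
nut [0.48156121 0.26720554 0.076     ]
beak [0.415 0.066 0.   ]
tape [ 0.388 -0.028  0.01 ]
petri [0.382 0.155 0.014]
```

Run:
```python
from h import *
pr(); goal([0.5,-0.4,0.42],0); goal([0.4,0.2,0.42],0)
```

```text
t 0.25 p [ 0.2757 -0.6158  0.2416] axes x [-0.     0.001 -1.   ] y [ 0.408 -0.913 -0.001] F [-0.1  0.5 -0.1] op 0.999 q [-1.3   0.29  1.58  0.    1.28 -0.15]
world d mm [224.3 215.8 178.4] shift units [-3.564 -2.111 -5.859] turn deg [-65.9  -0.    0.1]
world d mm [124.3 815.8 178.4] shift units [ -3.549 -13.881  -8.935] turn deg [-65.9  -0.    0.1]
```

>>> {"op": "drive_tool", "data": {"series": [[[-1,0,0],[0,0,0]],[[-1,0,0],[0,0,0]],[[-1,0,0],[0,0,0]]], "grip": -1, "newtons": 40}}

```text
time: 0.55
eef_pos: [0.2747, -0.6125, 0.3809]
tcp_rot: [-0.691, -0.157, 0.692, -0.138]
contact_force: [0.4, -1.2, -0.1]
opening: 0.513
```

>>> {"op": "drive_tool", "data": {"series": [[[-0.4,0,-0.9],[-4,0,0]],[[-0.2,0,-0.98],[-4,0,0]],[[0,0,-1],[-4,0,0]],[[0,0,-1],[-4,0,0]],[[0,0,-1],[-4,0,0]]]}}

```text
time: 1.05
eef_pos: [0.4796, -0.4879, 0.4258]
tcp_rot: [0.656, 0.268, -0.655, 0.263]
contact_force: [0.8, -0.1, 0.7]
opening: -0.0
```

>>> {"op": "drive_tool", "data": {"series": [[[0,0,-1],[-4,0,0]],[[0,0,-1],[-4,0,0]],[[0,0,-1],[-4,0,0]],[[0,0,-1],[-4,0,0]],[[0,0,-1],[-4,0,0]]]}}

```text
time: 1.55
eef_pos: [0.6317, -0.2907, 0.425]
tcp_rot: [0.598, 0.382, -0.596, 0.377]
contact_force: [-0.3, -0.5, -0.0]
opening: -0.002
```

Run:
```python
from h import *
pr(); goal([0.42,0.2,0.38],0)
c=ctrl.read_camera("wrist"); save(c,"w1"); print(np.round(-c["R"].T@c["t"],3))
```

```text
t 1.55 p [ 0.6317 -0.2907  0.425 ] axes x [-0.002  0.008 -1.   ] y [ 0.906 -0.424 -0.005] F [-0.3 -0.5 -0. ] op -0.002 q [-0.58  0.27  1.28  0.01  1.6  -0.14]
world d mm [-211.7  490.7  -45. ] shift units [ 0.98  -7.989 -7.091] turn deg [-25.1  -0.4   0.2]
[ 0.668 -0.216  0.558]
```

View pics/w1.png

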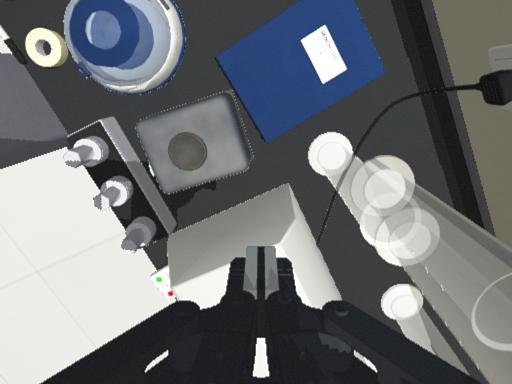

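>>> {"op": "drive_tool", "data": {"series": [[[0,-0.72,-0.7],[-2.5,0,0]],[[0,-0.7,-0.72],[-2.5,0,0]],[[0,-0.67,-0.75],[-2.5,0,0]],[[0,-0.63,-0.78],[-2.5,0,0]],[[0,-0.6,-0.8],[-2.5,0,0]]]}}

```text
time: 2.1
eef_pos: [0.543, -0.0575, 0.4226]
tcp_rot: [0.55, 0.452, -0.546, 0.441]
contact_force: [0.8, 1.2, -0.3]
opening: 0.004
```

>>> {"op": "drive_tool", "data": {"series": [[[0,-0.57,-0.82],[-2.5,0,0]],[[0,-0.54,-0.84],[-2.5,0,0]],[[0,-0.5,-0.86],[-2.5,0,0]],[[0,-0.46,-0.88],[-2.5,0,0]],[[0,-0.42,-0.9],[-2.5,0,0]]]}}

```text
time: 2.6
eef_pos: [0.4404, 0.1703, 0.4267]
tcp_rot: [0.498, 0.51, -0.491, 0.5]
contact_force: [0.6, -0.2, -0.1]
opening: -0.002
```

Run:
```python
from h import *
pr(); goal([0.43,0.22,0.38],0)
c=ctrl.read_camera("wrist"); save(c,"w2"); print(np.round(-c["R"].T@c["t"],3))
```

```text
t 2.6 p [0.4404 0.1703 0.4267] axes x [-0.003  0.017 -1.   ] y [ 1.     0.021 -0.002] F [ 0.6 -0.2 -0.1] op -0.002 q [ 0.14 -0.26  1.8   0.02  1.6   0.12]
world d mm [-10.4  49.7 -46.7] shift units [ 0.951 -0.184 -0.983] turn deg [ 1.2 -1.   0.1]
[0.44  0.252 0.561]
```

View pics/w2.png

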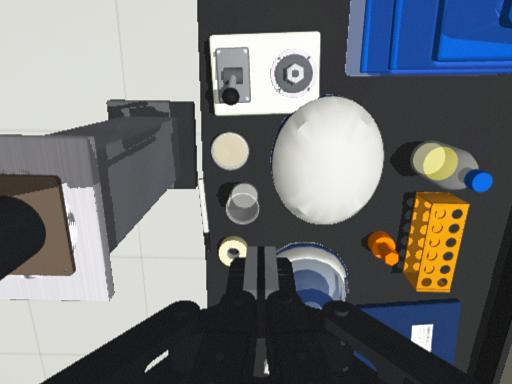

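The wrist view shows the drive at (265,73), with the black ball at (230,97) and the nut at (294,73). The orange look-alike is at (383,246), the petri at (230,151), the beaker at (242,203) and the tape at (235,250). Now I'll measure.

Run:
```python
from h import *
c=ctrl.read_camera("wrist"); save(c,"w2z",(200,20,335,130),6)
im=c["img"].astype(int); hsv=cv2.cvtColor(c["img"],cv2.COLOR_RGB2HSV)
m=((im.min(2)>190)).astype(np.uint8); sub=np.zeros_like(m); sub[20:118,200:328]=m[20:118,200:328]
cn=max(cv2.findContours(sub,0,1)[0],key=cv2.contourArea); r=cv2.minAreaRect(cn); b=cv2.boxPoints(r); print(r)
P=np.array([onz(c,*q,.05) for q in b]); print(np.round(P,4)); print(np.linalg.norm(np.diff(P,axis=0),axis=1),P.mean(0))
dk=(im.max(2)<45).astype(np.uint8); s2=np.zeros_like(dk); s2[80:112,215:250]=dk[80:112,215:250]
cb=max(cv2.findContours(s2,0,1)[0],key=cv2.contourArea); (u,v),rr=cv2.minEnclosingCircle(cb);print("ball",u,v,rr,onz(c,u,v,.121))
print("nut",onz(c,294.3,73.3,.079))
sd=ctrl.read_camera("side"); print(tri(c,(u,v),sd,(220.4,253.6)), proj(sd,onz(c,u,v,.121)), proj(sd,onz(c,294.3,73.3,.079)))
for n,q,z in(("beaker",(242,203),.03),("petri",(230,151),.014),("tape",(235,250),.019),("domeL",(275,165),.05),("domeT",(330,97),.05)): print(n,onz(c,*q,z))
```

```text
((268.0, 78.0), (78.0, 108.0), 90.0)
[[0.3673 0.3167 0.05  ]
 [0.5173 0.3212 0.05  ]
 [0.5264 0.2154 0.05  ]
 [0.366  0.2105 0.05  ]]
[0.15011854 0.10621876 0.16049428] [0.44425206 0.26595538 0.05      ]
ball 233.5 101.91666412353516 8.251785278320312 [0.40057124 0.23634392 0.121     ]
nut [0.4790075  0.27419701 0.079     ]
(array([0.40055487, 0.23623786, 0.1243061 ]), np.float64(0.0007645415758189731)) [220.33135318 254.43006528] [195.80841361 263.10426729]
beaker [0.40846829 0.06921812 0.03      ]
petri [0.38671922 0.15334525 0.014     ]
tape [ 0.39661102 -0.02408027  0.019     ]
domeL [0.45984873 0.14040347 0.05      ]
domeT [0.53563533 0.2442693  0.05      ]
```

View pics/w2z.png

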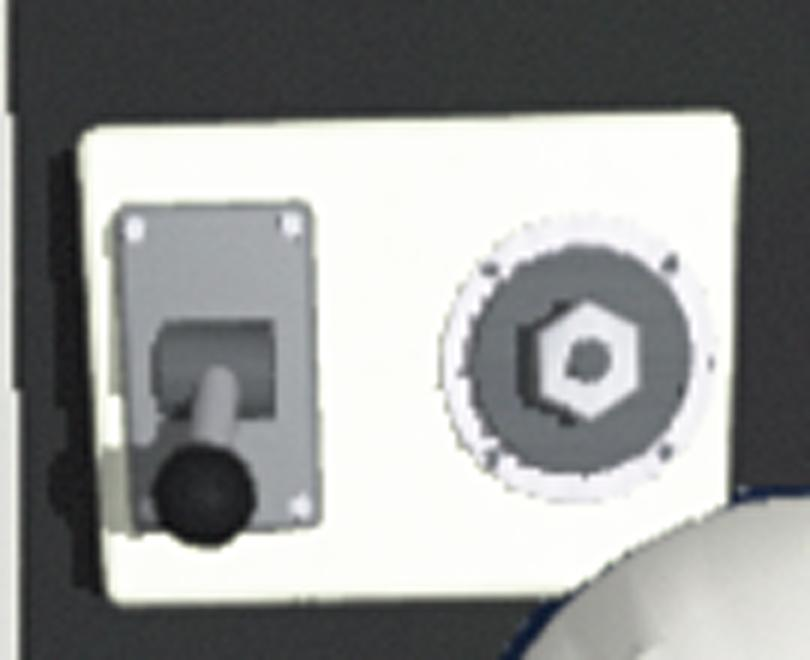

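Run:
```python
from h import *
c=ctrl.read_camera("wrist")
f=lambda x,y:(200+x/6,20+y/6)
print("stud",onz(c,*f(590,360),.079),"ball",onz(c,*f(205,495),.121))
for n,q,z in (("TL",(83,130),.05),("TR",(737,115),.05),("BL",(112,603),.05),("hexT",(588,298),.076),("hexB",(590,422),.076),("hexR1",(641,330),.076),("hexR2",(638,388),.076),("hexL1",(538,333),.076),("hexL2",(538,390),.076)): print(n,np.round(onz(c,*f(*q),z),4))
pr(); goal([0.40,0.193,0.3],0)
```

```text
stud [0.48907833 0.25836342 0.079     ] ball [0.40541799 0.22892278 0.121     ]
TL [0.3716 0.3061 0.05  ]
TR [0.5228 0.3132 0.05  ]
BL [0.3769 0.1986 0.05  ]
hexT [0.4881 0.2716 0.076 ]
hexB [0.4902 0.2449 0.076 ]
hexR1 [0.5005 0.2651 0.076 ]
hexR2 [0.5007 0.2526 0.076 ]
hexL1 [0.4773 0.2639 0.076 ]
hexL2 [0.4779 0.2516 0.076 ]
t 2.8 p [0.4411 0.1696 0.4268] axes x [-0.003  0.016 -1.   ] y [ 1.     0.023 -0.002] F [ 0.3 -0.3  0.6] op 0.001 q [ 0.14 -0.26  1.8   0.02  1.6   0.12]
world d mm [ -41.1   23.4 -126.8] shift units [ 2.546 -0.806 -0.444] turn deg [ 1.3 -0.9  0.1]
```

Run:
```python
from h import *
c=ctrl.read_camera("wrist"); save(c,"w3z",(200,20,335,130),6)
im=c["img"].astype(int)
dk=(im.max(2)<45).astype(np.uint8); s2=np.zeros_like(dk); s2[80:125,215:255]=dk[80:125,215:255]
cb=max(cv2.findContours(s2,0,1)[0],key=cv2.contourArea); (u,v),rr=cv2.minEnclosingCircle(cb);print("ball",u,v,rr,onz(c,u,v,.121))
pr()
```

```text
ball 229.92405700683594 94.98734283447266 8.548148155212402 [0.40095257 0.23645396 0.121     ]
t 2.85 p [0.4416 0.1687 0.4266] axes x [-0.003  0.016 -1.   ] y [ 1.     0.02  -0.003] F [-0.5 -0.9  0.6] op -0.003 q [ 0.14 -0.25  1.8   0.02  1.6   0.12]
```

View pics/w3z.png

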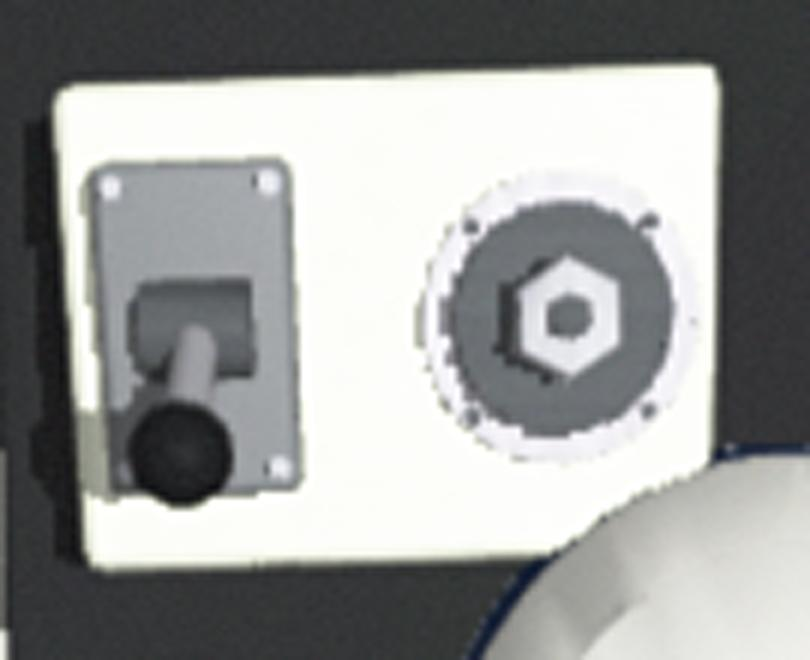

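Run:
```python
from h import *
c=ctrl.read_camera("wrist")
f=lambda x,y:(200+x/6,20+y/6)
print("stud",onz(c,*f(569,316),.079))
for n,q,z in (("TL",(57,88),.05),("TR",(718,65),.05),("BL",(92,568),.05),("hexT",(570,255),.076),("hexB",(571,378),.076),("hexR1",(621,288),.076),("hexR2",(617,345),.076),("hexL1",(519,289),.076),("hexL2",(520,345),.076)): print(n,np.round(onz(c,*f(*q),z),4))
pr(); goal([0.40,0.193,0.3],0)
```

```text
stud [0.48516518 0.26481146 0.079     ]
TL [0.3675 0.3126 0.05  ]
TR [0.5191 0.3205 0.05  ]
BL [0.3733 0.2048 0.05  ]
hexT [0.485  0.2777 0.076 ]
hexB [0.4866 0.2516 0.076 ]
hexR1 [0.4968 0.2711 0.076 ]
hexR2 [0.4966 0.2589 0.076 ]
hexL1 [0.4739 0.2704 0.076 ]
hexL2 [0.4747 0.2585 0.076 ]
t 2.9 p [0.442  0.1681 0.4264] axes x [-0.004  0.016 -1.   ] y [ 1.     0.019 -0.003] F [-0.8  0.2 -0.1] op -0.002 q [ 0.14 -0.25  1.8   0.02  1.6   0.12]
world d mm [ -42.    24.9 -126.4] shift units [ 2.538 -0.822 -0.472] turn deg [ 1.1 -0.9  0.2]
```

>>> {"op": "drive_tool", "data": {"series": [[[0.9,-0.4,-0.25],[1,-1,0]],[[1,-0.4,-0.25],[0,0,0]],[[1,0,0],[0,0,0]],[[1,0,0],[0,0,0]],[[0,0,0],[0,0,0]]]}}

```text
time: 3.4
eef_pos: [0.4052, 0.1863, 0.2276]
tcp_rot: [-0.504, -0.495, 0.505, -0.497]
contact_force: [-0.6, -0.2, -1.4]
opening: 0.006
```

Run:
```python
from h import *
pr(); goal([0.40,0.193,0.122],0)
c=ctrl.read_camera("wrist"); save(c,"w4")
```

```text
t 3.4 p [0.4052 0.1863 0.2276] axes x [ 0.    -0.003 -1.   ] y [ 1.    -0.017  0.   ] F [-0.6 -0.2 -1.4] op 0.006 q [ 0.2  -0.23  2.13 -0.    1.24  0.22]
world d mm [  -5.2    6.7 -105.6] shift units [ 2.112 -0.107 -0.138] turn deg [-1.   0.2 -0. ]
```

View pics/w4.png

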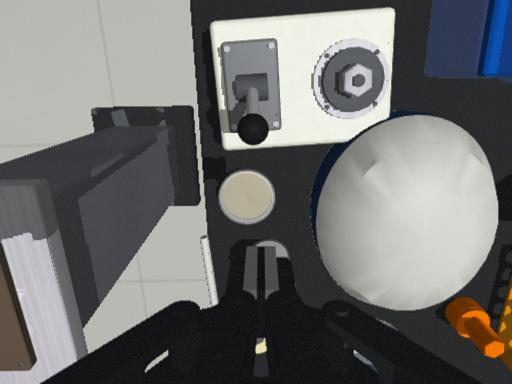

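>>> {"op": "drive_tool", "data": {"series": [[[1,-0.1,-0.05],[-1,0,0]],[[0.9,0,0],[0,0,0]],[[0.3,0,0],[0,0,0]],[[0,0,0],[0,0,0]]]}}

```text
time: 3.85
eef_pos: [0.4194, 0.1882, 0.1398]
tcp_rot: [0.511, 0.49, -0.492, 0.506]
contact_force: [0.8, -0.1, -0.3]
opening: -0.0
```

Run:
```python
from h import *
pr(); goal([0.40,0.193,0.122],0)
c=ctrl.read_camera("wrist"); save(c,"w5")
im=c["img"].astype(int)
```

```text
t 3.85 p [0.4194 0.1882 0.1398] axes x [ 0.035  0.004 -0.999] y [ 0.999 -0.007  0.035] F [ 0.8 -0.1 -0.3] op -0.0 q [ 0.2  -0.1   2.2  -0.    1.01  0.21]
world d mm [-19.4   4.8 -17.8] shift units [ 0.343 -0.402 -0.093] turn deg [-0.4 -0.2 -2. ]
```

View pics/w5.png

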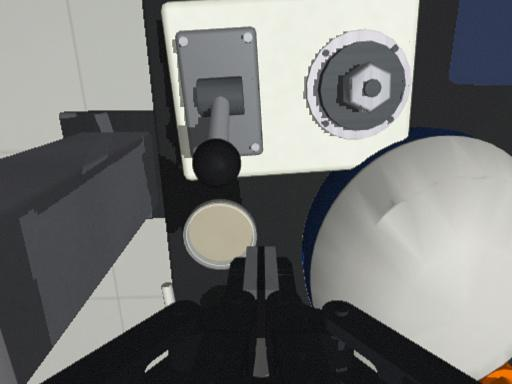

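>>> {"op": "drive_tool", "data": {"series": [[[0.2,-0.2,-0.05],[0,0,-2]],[[0.15,-0.2,0],[0,0,0]],[[0,0,0],[0,0,0]]]}}

```text
time: 4.2
eef_pos: [0.4053, 0.1917, 0.1295]
tcp_rot: [0.507, 0.497, -0.497, 0.499]
contact_force: [0.1, 0.1, -0.4]
opening: -0.0
```

Run:
```python
from h import *
pr(); goal([0.40,0.193,0.122],0)
```

```text
t 4.2 p [0.4053 0.1917 0.1295] axes x [ 0.012  0.007 -1.   ] y [ 1.    -0.009  0.012] F [ 0.1  0.1 -0.4] op -0.0 q [ 0.21 -0.1   2.22  0.01  1.02  0.22]
world d mm [-5.3  1.3 -7.5] shift units [ 0.149 -0.107 -0.024] turn deg [-0.5 -0.4 -0.7]
```

>>> {"op": "drive_tool", "data": {"series": [[[0.15,-0.1,-0.2],[0,0,-0.7]],[[0.05,0,-0.4],[0,0,0]],[[0,0,-0.4],[0,0,0]],[[0,0,-0.4],[0,0,0]],[[0,0,-0.4],[0,0,0]]]}}

```text
time: 4.7
eef_pos: [0.4002, 0.2742, 0.1205]
tcp_rot: [0.491, 0.494, -0.507, 0.508]
contact_force: [3.6, -83.4, 24.8]
opening: 0.001
```

Run:
```python
from h import *
pr(); goal([0.40,0.285,0.122],0)
c=ctrl.read_camera("wrist"); save(c,"w6")
```

```text
t 4.7 p [0.4002 0.2742 0.1205] axes x [-0.003 -0.03  -1.   ] y [ 1.     0.003 -0.003] F [  3.6 -83.4  24.8] op 0.001 q [ 0.4   0.02  2.12 -0.03  1.02  0.42]
world d mm [-0.2 10.8  1.5] shift units [-0.037 -0.004 -0.215] turn deg [0.2 1.7 0.2]
```

View pics/w6.png

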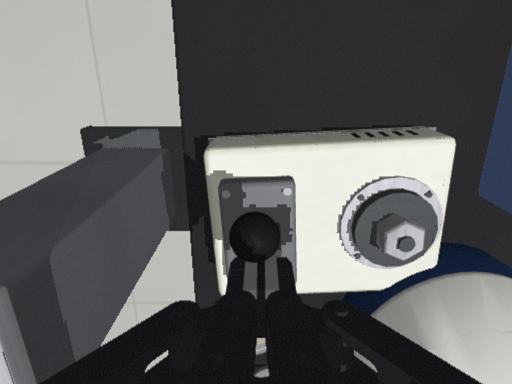

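At the stop, but the push reached 83 N. Backing off.

>>> {"op": "drive_tool", "data": {"series": [[[0,0,0.4],[0,0,0]],[[0,0,0.4],[0,0,0]],[[-1,0,0.2],[0,1.5,0]],[[-1,0,0],[0,0,0]],[[-1,0,0],[0,0,0]]]}}

```text
time: 5.25
eef_pos: [0.3956, 0.2243, 0.2657]
tcp_rot: [-0.486, -0.504, 0.51, -0.5]
contact_force: [2.2, 0.8, -0.2]
opening: 0.002
```

Run:
```python
from h import *
pr()
c=ctrl.read_camera("wrist"); save(c,"w7")
sd=ctrl.read_camera("side"); save(sd,"s7",(170,180,310,300),5)
```

```text
t 5.25 p [0.3956 0.2243 0.2657] axes x [-0.027 -0.02  -0.999] y [ 1.     0.009 -0.028] F [ 2.2  0.8 -0.2] op 0.002 q [ 0.3  -0.22  2.05 -0.01  1.34  0.29]
```

View pics/w7.png

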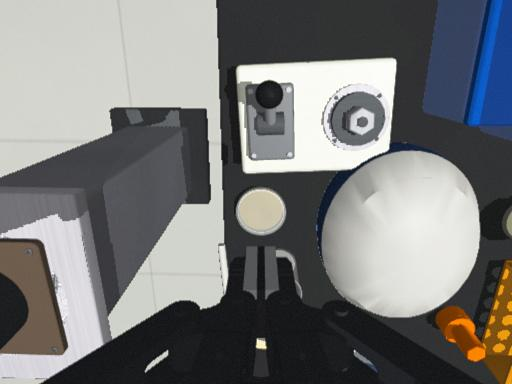

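View pics/s7.png

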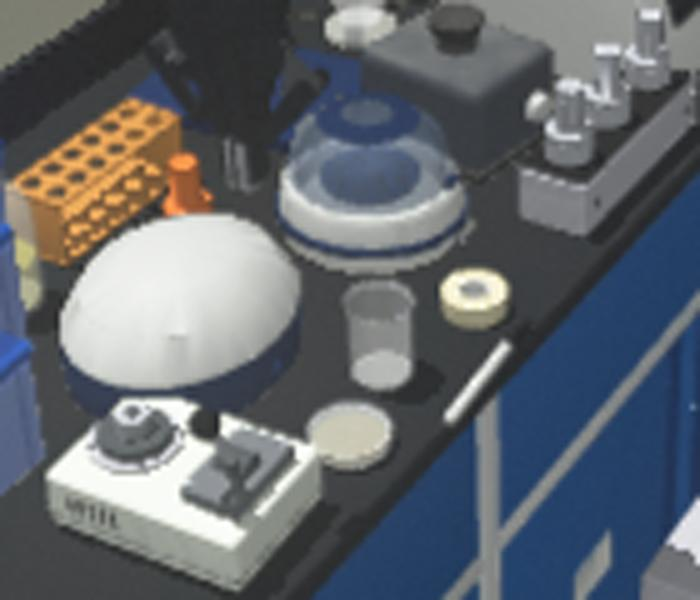

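Run:
```python
from h import *
c=ctrl.read_camera("wrist"); sd=ctrl.read_camera("side"); save(c,"w8z",(225,45,405,185),4); pr()
im=c["img"].astype(int); 
dk=(im.max(2)<45).astype(np.uint8); s2=np.zeros_like(dk); s2[78:112,250:290]=dk[78:112,250:290]
cb=max(cv2.findContours(s2,0,1)[0],key=cv2.contourArea); (u,v),rr=cv2.minEnclosingCircle(cb)
print("ball",u,v,rr,onz(c,u,v,.121),tri(c,(u,v),sd,(170+205/5,180+423/5)))
```

```text
t 5.45 p [0.3974 0.2251 0.2669] axes x [-0.021 -0.018 -1.   ] y [ 1.     0.01  -0.021] F [-0.8 -0.3 -0.2] op 0.001 q [ 0.3  -0.22  2.05 -0.01  1.33  0.29]
ball 259.6577453613281 97.02394104003906 13.245325088500977 [0.39793674 0.29238492 0.121     ] (array([0.39772153, 0.29207247, 0.11910577]), np.float64(0.0005284369687799483))
```

View pics/w8z.png

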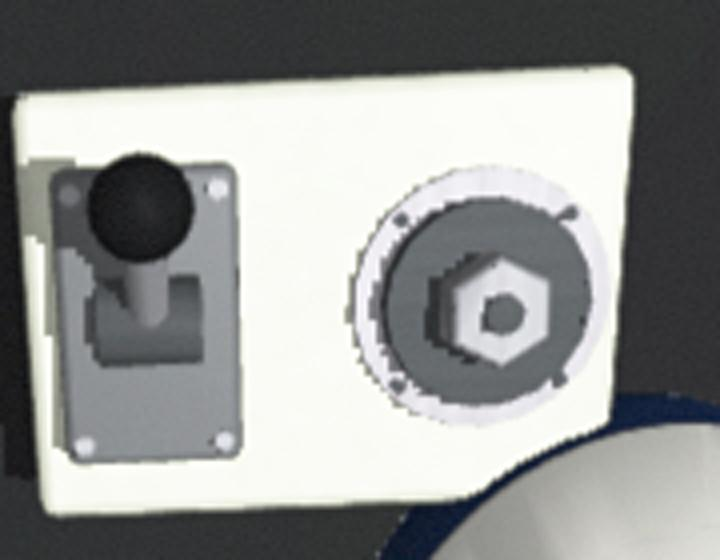

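Run:
```python
from h import *
c=ctrl.read_camera("wrist");pr()
f=lambda x,y:(225+x/4,45+y/4)
print("stud",onz(c,*f(504,313),.079), "hex",onz(c,*f(501.5,311),.076))
for n,q,z in (("TL",(14,95),.05),("TR",(633,66),.05),("BL",(45,517),.05)): print(n,np.round(onz(c,*f(*q),z),4))
s2=ctrl.read_camera("wrist"); d=cv2.absdiff(c["img"],s2["img"]).mean(); print(d)
goal([0.6,-0.1,0.4],-30)
```

```text
t 5.5 p [0.3964 0.2248 0.2649] axes x [-0.025 -0.02  -1.   ] y [ 1.     0.01  -0.025] F [-1.  -0.4 -0.1] op 0.003 q [ 0.3  -0.22  2.05 -0.01  1.33  0.29]
stud [0.47764143 0.26580584 0.079     ] hex [0.47774206 0.2658325  0.076     ]
TL [0.3613 0.3123 0.05  ]
TR [0.5094 0.3203 0.05  ]
BL [0.3672 0.2057 0.05  ]
6.34555901421441
world d mm [ 204.1 -324.5  136.3] shift units [-2.702  3.944  6.584] turn deg [30.6  1.5  1.2]
```

>>> {"op": "drive_tool", "data": {"series": [[[0,0.8,0],[0,1.2,1.4]],[[0,0.8,0.2],[0,0,0]],[[0,0,0],[0,0,0]],[[0,0,0],[0,0,0]]]}}

```text
time: 5.95
eef_pos: [0.4733, 0.2156, 0.2522]
tcp_rot: [0.492, 0.507, -0.502, 0.499]
contact_force: [0.1, -0.7, 1.0]
opening: 0.003
```

```bash
cat >> h.py <<'E'
def hexfind(c,guess,z,rad=14,thr=150):
    pass
E
python3 - <<'E'
from h import *
for i in range(3):
    pr(); c=ctrl.read_camera("wrist"); 
    print(np.round(-c["R"].T@c["t"],4),np.round(c["R"][2],4))
    if i: print("diff",np.abs(c["img"].astype(int)-old).mean())
    old=c["img"].astype(int)
    save(c,f"w9_{i}",(160,40,360,190),4)
E
```

```text
t 5.95 p [0.4733 0.2156 0.2522] axes x [-0.019 -0.002 -1.   ] y [ 1.     0.012 -0.019] F [ 0.1 -0.7  1. ] op 0.003 q [ 0.23 -0.06  1.93  0.    1.28  0.22]
[0.4755 0.2998 0.3847] [-0.0145 -0.3287 -0.9443]
t 6.0 p [0.4731 0.2156 0.252 ] axes x [-0.019 -0.002 -1.   ] y [ 1.     0.012 -0.019] F [-0.4 -0.1 -0.1] op 0.005 q [ 0.23 -0.06  1.93  0.    1.28  0.22]
[0.4752 0.2998 0.3844] [-0.0143 -0.329  -0.9442]
diff 2.298463609483507
t 6.05 p [0.4729 0.2158 0.2527] axes x [-0.018 -0.002 -1.   ] y [ 1.     0.013 -0.018] F [-0.3  0.4 -0. ] op -0.001 q [ 0.23 -0.06  1.93  0.    1.28  0.22]
[0.4748 0.2999 0.3852] [-0.0132 -0.3287 -0.9443]
diff 2.466215345594618
```

View pics/w9_2.png

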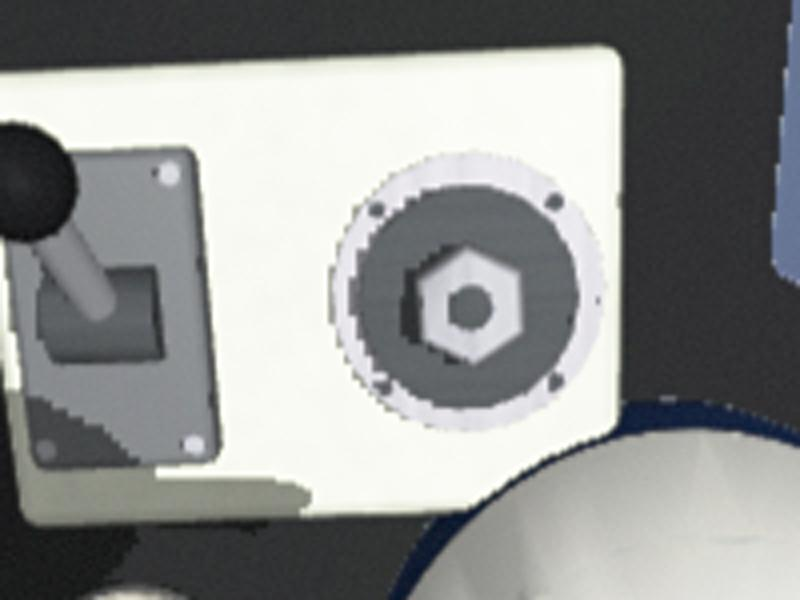

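Run:
```python
from h import *
a=[];b=[]
for i in range(2):
    c=ctrl.read_camera("wrist"); g=cv2.cvtColor(c["img"],cv2.COLOR_RGB2GRAY)
    # bright hex top: threshold inside the dark disc
    sub=cv2.resize(g[90:145,250:305],None,fx=8,fy=8,interpolation=cv2.INTER_CUBIC)
    m=(sub>165).astype(np.uint8); n,l,stt,ce=cv2.connectedComponentsWithStats(m)
    k=[j for j in range(1,n) if stt[j,4]>2000 and abs(ce[j]-np.array([222,212])).max()<60]
    if not k: print([(stt[j,4],ce[j]) for j in range(1,n)]); continue
    cn=max(cv2.findContours((l==k[0]).astype(np.uint8),0,1)[0],key=cv2.contourArea)
    M=cv2.moments(cn);u=(M["m10"]/M["m00"]+.5)/8-.5+250;v=(M["m01"]/M["m00"]+.5)/8-.5+90
    h=cv2.approxPolyDP(cn,12,True)[:,0]/8+[250-.5+.06,90-.5+.06]
    H=np.array([onz(c,*q,.076)[:2] for q in h])
    print((u,v),onz(c,u,v,.076),len(h)); 
    for p,q in zip(H,np.roll(H,-1,0)): d=q-p; print(np.round(np.linalg.norm(d)*1e3,1),round(np.degrees(np.arctan2(d[1],d[0]))%60-30,1),end="; ")
    f=lambda x,y:(160+x/4,40+y/4)
    print("TR",onz(c,*f(622,47),.05),"L",onz(c,*f(0,73),.05),"R",onz(c,*f(619,400),.05))
```

```text
(277.110095397732, 116.32003054900257) [0.48476834 0.26639601 0.076     ] 6
11.8 6.1; 11.7 2.1; 12.9 4.0; 11.8 4.4; 12.1 2.9; 12.9 4.5; TR [0.51911387 0.32220344 0.05      ] L [0.37520852 0.31485275 0.05      ] R [0.52378791 0.24100795 0.05      ]
(276.66878202719766, 116.43538594403915) [0.48480525 0.26637154 0.076     ] 6
11.4 6.5; 12.0 1.0; 12.8 4.6; 12.0 4.5; 12.1 3.9; 12.9 5.4; TR [0.51964561 0.3224254  0.05      ] L [0.37547579 0.31502303 0.05      ] R [0.52434276 0.2410526  0.05      ]
```

>>> {"op": "drive_tool", "data": {"series": [[[-0.7,0,0.7],[0,0,1]],[[-0.7,0,0.7],[0,0,0]],[[0,0,1],[0,0,0]],[[0,0,1],[0,0,0]],[[0,0,1],[0,0,0]]]}}

```text
time: 6.7
eef_pos: [0.4748, -0.003, 0.3292]
tcp_rot: [0.494, 0.505, -0.491, 0.51]
contact_force: [0.5, -0.2, 0.3]
opening: -0.0
```

>>> {"op": "drive_tool", "data": {"series": [[[0,0,1],[0,0,0]],[[0,0,1],[0,0,0]],[[0,0,1],[0,0,0]],[[0,0,0.6],[0,0,0]],[[0,0,0],[0,0,0]]]}}

```text
time: 7.2
eef_pos: [0.477, -0.1885, 0.3333]
tcp_rot: [0.496, 0.501, -0.491, 0.512]
contact_force: [0.3, -0.1, -1.4]
opening: 0.001
```

Run:
```python
from h import *
pr(); goal([0.42,-0.30,0.34],0)
c=ctrl.read_camera("wrist"); save(c,"w10")
s=ctrl.read_camera("scene")
print("box bottom-left",onz(s,298,262,0), "top?", [np.round(onz(s,305,177,z),3) for z in (.2,.22,.24,.26)])
```

```text
t 7.2 p [ 0.477  -0.1885  0.3333] axes x [ 0.017 -0.007 -1.   ] y [1.    0.026 0.017] F [ 0.3 -0.1 -1.4] op 0.001 q [-0.58 -0.15  1.87  0.    1.4  -0.6 ]
world d mm [ -57.  -111.5    6.7] shift units [-0.139 -1.195  2.201] turn deg [ 1.5  0.4 -1. ]
box bottom-left [ 0.37182102 -0.41401891  0.        ] top? [array([ 0.523, -0.36 ,  0.2  ]), array([ 0.474, -0.381,  0.22 ]), array([ 0.424, -0.402,  0.24 ]), array([ 0.375, -0.423,  0.26 ])]
```

View pics/w10.png

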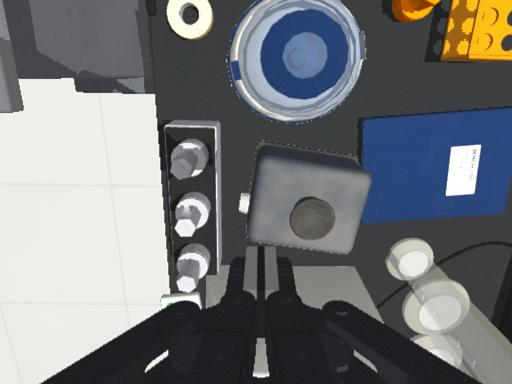

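>>> {"op": "drive_tool", "data": {"series": [[[0,-0.5,0.5],[1,0,-1]],[[0,-0.5,0.5],[0,0,0]],[[0,-0.5,0.5],[0,0,0]],[[0,0,0],[0,0,0]],[[0,0,0],[0,0,0]]], "grip": 1}}

```text
time: 7.8
eef_pos: [0.4032, -0.2552, 0.3342]
tcp_rot: [0.493, 0.504, -0.495, 0.508]
contact_force: [0.7, -0.4, 0.1]
opening: 0.847
```

Run:
```python
from h import *
pr(); 
c=ctrl.read_camera("wrist"); save(c,"w11")
np.savez("w11.npz",**{k:c[k] for k in c})
```

```text
t 7.8 p [ 0.4032 -0.2552  0.3342] axes x [ 0.002 -0.004 -1.   ] y [1.    0.024 0.002] F [ 0.7 -0.4  0.1] op 0.847 q [-0.78 -0.22  1.93 -0.    1.43 -0.8 ]
```

View pics/w11.png

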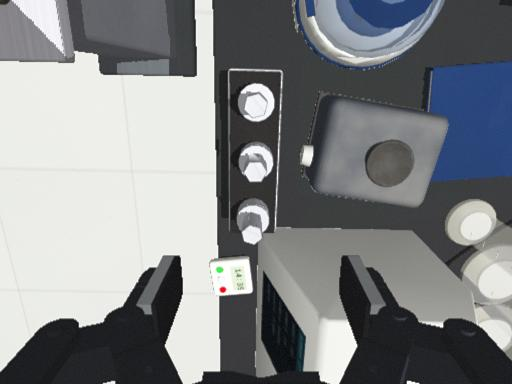

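Sockets sit at (256,102), (256,165) and (252,222), all plain grey metal. The orange one is not here. Close crop next.

Run:
```python
import cv2
im=cv2.imread("pics/w11.png")[65:245,215:295]
cv2.imwrite("pics/w11z.png",cv2.rotate(cv2.resize(im,None,fx=4.4,fy=4.4,interpolation=cv2.INTER_CUBIC),cv2.ROTATE_90_COUNTERCLOCKWISE))
```

```text
(no output)
```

View pics/w11z.png

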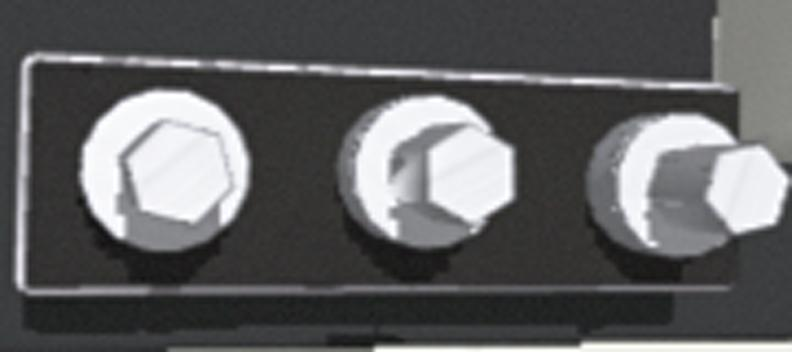

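Run:
```python
from h import *
z=np.load("w11.npz"); c={k:z[k] for k in z.files}
f=lambda X,Y:(215+80-Y/4.4-.4,65+X/4.4-.4)
S=dict(A=[(121,160),(161,120),(222,137),(236,180),(196,222),(137,207)],
B=[(470,125),(514,145),(516,192),(470,220),(428,200),(430,152)],
C=[(705,185),(728,147),(772,150),(788,185),(765,230),(722,228)])
for n,v in S.items():
    P=np.array([onz(c,*f(*q),.121)[:2] for q in v]); a=[np.arctan2(*(q-p)[::-1]) for p,q in zip(P,np.roll(P,-1,0))]
    w=[np.linalg.norm(q-p) for p,q in zip(P,np.roll(P,-1,0))]
    zz=np.sum(np.array(w)*np.exp(6j*(np.array(a)+np.pi/2))); print(n,np.round(P.mean(0),4),"flat normal yaw mod60",np.round(np.degrees(np.angle(zz))/6,1),[round((np.degrees(x)+90)%60,0) for x in a],np.round(np.array(w)*1e3,1))
for n,q in dict(tl=(25,60),tr=(738,90),bl=(20,292),br=(735,288)).items(): print(n,np.round(onz(c,*f(*q),.055),4))
```

```text
A [ 0.3979 -0.1989] flat normal yaw mod60 -12.5 [np.float64(48.0), np.float64(46.0), np.float64(49.0), np.float64(48.0), np.float64(46.0), np.float64(49.0)] [12.5 14.  10.3 13.  13.3 11.1]
B [ 0.3989 -0.2674] flat normal yaw mod60 -26.3 [np.float64(38.0), np.float64(34.0), np.float64(31.0), np.float64(36.0), np.float64(29.0), np.float64(35.0)] [12.1 11.5 13.4 11.5 11.5 11.8]
C [ 0.3964 -0.3409] flat normal yaw mod60 -1.9 [np.float64(58.0), np.float64(58.0), np.float64(58.0), np.float64(1.0), np.float64(58.0), np.float64(55.0)] [11.7 12.6 10.2 13.4 12.3 12. ]
tl [ 0.4254 -0.1647  0.055 ]
tr [ 0.4252 -0.3697  0.055 ]
bl [ 0.365  -0.1649  0.055 ]
br [ 0.3646 -0.3701  0.055 ]
```

Run:
```python
from h import *
z=np.load("w11.npz"); c={k:z[k] for k in z.files}
for n,q,h in (("knob",(307,156),.06),("knob",(307,156),.1),("boxTL",(320,95),.1),("boxBL",(312,190),.1),("boxTL",(320,95),.0),("timer",(230,275),.01)): print(n,h,np.round(onz(c,*q,h),3))
goal([0.398,-0.199,0.2],-12.5)
```

```text
knob 0.06 [ 0.461 -0.263  0.06 ]
knob 0.1 [ 0.456 -0.254  0.1  ]
boxTL 0.1 [ 0.465 -0.189  0.1  ]
boxBL 0.1 [ 0.464 -0.293  0.1  ]
boxTL 0.0 [ 0.482 -0.193  0.   ]
timer 0.01 [ 0.361 -0.467  0.01 ]
world d mm [  -5.4   56.1 -134.2] shift units [ 2.678 -0.085 -1.137] turn deg [13.9  0.3 -0.1]
```

>>> {"op": "drive_tool", "data": {"series": [[[0.6,-0.04,-0.57],[7,0,0]],[[0.6,0.03,-0.57],[7,0,0]],[[0.6,0,0],[0,0,0]],[[0.5,0,0],[0,0,0]],[[0,0,0],[0,0,0]]], "grip": 0.1}}

```text
time: 8.35
eef_pos: [0.4095, -0.1902, 0.2177]
tcp_rot: [0.552, 0.439, -0.551, 0.446]
contact_force: [-0.3, -0.4, 0.4]
opening: 0.552
```

Run:
```python
from h import *
pr(); goal([0.398,-0.199,0.14],-12.5)
c=ctrl.read_camera("wrist"); save(c,"w12")
np.savez("w12.npz",**{k:c[k] for k in c})
```

```text
t 8.35 p [ 0.4095 -0.1902  0.2177] axes x [ 0.008 -0.007 -1.   ] y [ 0.976 -0.217  0.009] F [-0.3 -0.4  0.4] op 0.552 q [-0.66 -0.21  2.13 -0.    1.21 -0.44]
world d mm [-11.5  -8.8 -77.7] shift units [ 1.554 -0.201  0.213] turn deg [-0.   0.3 -0.5]
```

View pics/w12.png

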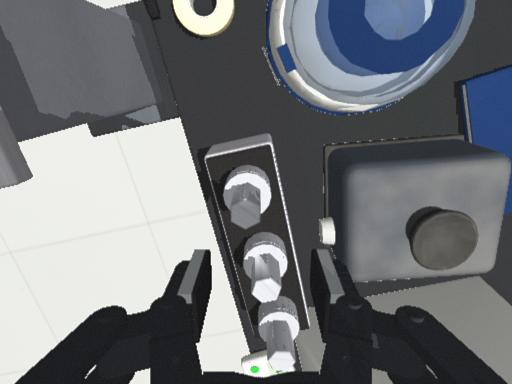

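Run:
```python
from h import *
pr()
c=ctrl.read_camera("wrist"); save(c,"w13z",(200,150,320,300),5)
np.savez("w13.npz",**{k:c[k] for k in c})
```

```text
t 8.4 p [ 0.4104 -0.191   0.2198] axes x [ 0.011 -0.009 -1.   ] y [ 0.976 -0.217  0.012] F [0.3 0.2 0.8] op 0.55 q [-0.66 -0.21  2.13 -0.    1.21 -0.44]
```

View pics/w13z.png

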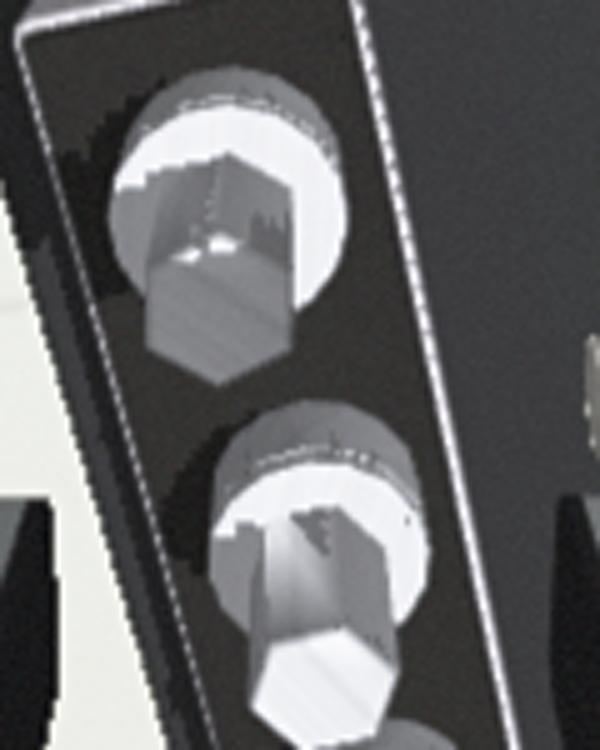

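Run:
```python
from h import *
z=np.load("w13.npz"); c={k:z[k] for k in z.files}
g=lambda x,y:(200+x/5-.4,150+y/5-.4)
print("A top",onz(c,*g(219,315),.121),"A barrel top ctr",onz(c,*g(229,210),.081),"B top",onz(c,*g(323,690),.121), "edge",onz(c,*g(147,345),.121)-onz(c,*g(292,345),.121))
# where the pads midpoint projects
s,p,R=st(); M=R.as_matrix(); print("tip proj",proj(c,p+M[:,0]*.011),"tcp",proj(c,p))
goal([0.398,-0.199,0.14],-12.5)
```

```text
A top [ 0.39732211 -0.19984433  0.121     ] A barrel top ctr [ 0.3981685  -0.19736509  0.081     ] B top [ 0.39841727 -0.26713116  0.121     ] edge [-0.02106273  0.00478469  0.        ]
tip proj [261.33713682 264.739492  ] tcp [261.29770872 277.59376993]
world d mm [-13.2  -6.8 -81.7] shift units [ 1.632 -0.253  0.176] turn deg [-0.1  0.5 -0.9]
```

>>> {"op": "drive_tool", "data": {"series": [[[0.5,-0.25,0.17],[0,0,-0.8]],[[0.5,0,0],[0,0,0]],[[0.3,0,0],[0,0,0]],[[0,0,0],[0,0,0]]]}}

```text
time: 8.85
eef_pos: [0.4035, -0.2017, 0.1652]
tcp_rot: [-0.55, -0.435, 0.552, -0.452]
contact_force: [-0.5, -0.3, -0.2]
opening: 0.548
```

Run:
```python
from h import *
pr(); goal([0.3975,-0.1993,0.098],-12.5)
c=ctrl.read_camera("wrist"); save(c,"w14")
```

```text
t 8.85 p [ 0.4035 -0.2017  0.1652] axes x [ 0.014 -0.02  -1.   ] y [ 0.977 -0.214  0.018] F [-0.5 -0.3 -0.2] op 0.548 q [-0.69 -0.15  2.19 -0.01  1.08 -0.47]
world d mm [ -6.    2.4 -67.2] shift units [ 1.34  -0.151 -0.044] turn deg [ 0.1  0.9 -1. ]
```

View pics/w14.png

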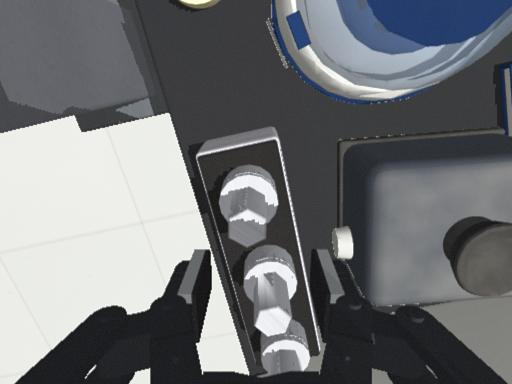

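>>> {"op": "drive_tool", "data": {"series": [[[0.3,-0.15,-0.05],[0,0.9,-1]],[[0.3,-0.05,0],[0,0,-0.3]],[[0,0,0],[0,0,0]]]}}

```text
time: 9.2
eef_pos: [0.3972, -0.1996, 0.1389]
tcp_rot: [-0.55, -0.442, 0.551, -0.445]
contact_force: [-1.1, 0.1, -0.1]
opening: 0.55
```

Run:
```python
from h import *
pr(); goal([0.3975,-0.1993,0.098],-12.5)
c=ctrl.read_camera("wrist"); save(c,"w15")
```

```text
t 9.2 p [ 0.3972 -0.1996  0.1389] axes x [ 0.002 -0.005 -1.   ] y [ 0.977 -0.214  0.003] F [-1.1  0.1 -0.1] op 0.55 q [-0.69 -0.12  2.21 -0.    1.05 -0.48]
world d mm [  0.3   0.3 -40.9] shift units [ 0.818  0.001 -0.01 ] turn deg [ 0.2  0.2 -0.2]
```

View pics/w15.png

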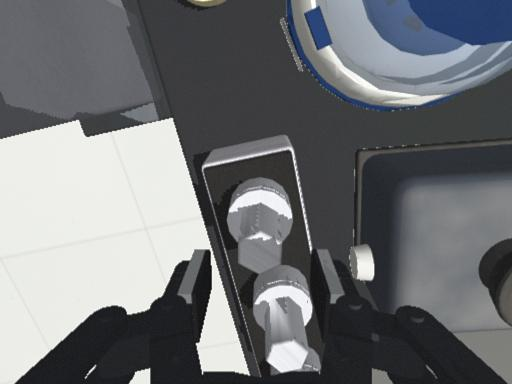

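>>> {"op": "drive_tool", "data": {"series": [[[0.4,0,0],[0,0,-0.3]],[[0.4,0,0],[0,0,-0.5]],[[0.1,0,0],[0,0,0]]]}}

```text
time: 9.55
eef_pos: [0.3998, -0.2018, 0.0963]
tcp_rot: [-0.548, -0.443, 0.554, -0.444]
contact_force: [-0.7, -0.2, -0.5]
opening: 0.554
```

Run:
```python
from h import *
pr(); goal([0.3975,-0.1993,0.098],-12.5)
```

```text
t 9.55 p [ 0.3998 -0.2018  0.0963] axes x [-0.006 -0.007 -1.   ] y [ 0.977 -0.214 -0.004] F [-0.7 -0.2 -0.5] op 0.554 q [-0.69 -0.04  2.23 -0.01  0.95 -0.47]
world d mm [-2.3  2.5  1.7] shift units [-0.033 -0.055 -0.039] turn deg [0.2 0.5 0.2]
```

>>> {"op": "drive_tool", "data": {"series": [[[-0.03,-0.05,-0.04],[0,0.4,0.3]],[[0,0,0],[0,0,0]],[[0,0,0],[0,0,0]],[[0,0,0],[0,0,0]],[[0,0,0],[0,0,0]]], "grip": -1, "newtons": 60}}

```text
time: 10.05
eef_pos: [0.398, -0.1994, 0.0997]
tcp_rot: [0.551, 0.442, -0.55, 0.444]
contact_force: [-0.3, 0.7, -1.5]
opening: 0.247
```

Run:
```python
from h import *
pr(); goal([0.3975,-0.1993,0.098],-12.5)
c=ctrl.read_camera("wrist"); save(c,"w16")
```

```text
t 10.05 p [ 0.398  -0.1994  0.0997] axes x [ 0.003 -0.002 -1.   ] y [ 0.977 -0.214  0.003] F [-0.3  0.7 -1.5] op 0.247 q [-0.69 -0.06  2.24  0.    0.96 -0.48]
world d mm [-0.5  0.1 -1.7] shift units [ 0.034 -0.011 -0.   ] turn deg [ 0.2  0.1 -0.2]
```

View pics/w16.png

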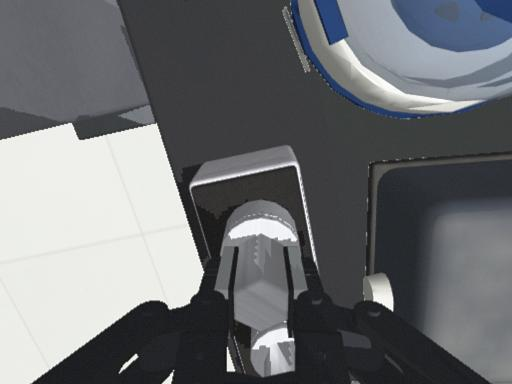

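>>> {"op": "drive_tool", "data": {"series": [[[-0.5,0,0],[0,0,0]],[[-0.8,0,0],[0,0,0]],[[-0.8,0.3,0],[0,0,0]],[[-0.6,0.5,-0.3],[-2,0,0]],[[-0.2,0.5,-0.7],[-2,0,0]]]}}

```text
time: 10.6
eef_pos: [0.4687, -0.1632, 0.2463]
tcp_rot: [-0.536, -0.463, 0.536, -0.459]
contact_force: [1.3, -0.2, -2.0]
opening: 0.248
```

Run:
```python
from h import *
pr(); goal([0.4848,0.2664,0.22],3.5)
c=ctrl.read_camera("wrist"); save(c,"w17")
```

```text
t 10.6 p [ 0.4687 -0.1632  0.2463] axes x [-0.004  0.003 -1.   ] y [ 0.989 -0.15  -0.004] F [ 1.3 -0.2 -2. ] op 0.248 q [-0.54 -0.12  2.    0.    1.26 -0.39]
world d mm [ 16.1 429.6 -26.3] shift units [ 0.552 -0.966 -8.541] turn deg [-12.1  -0.2   0.2]
```

View pics/w17.png

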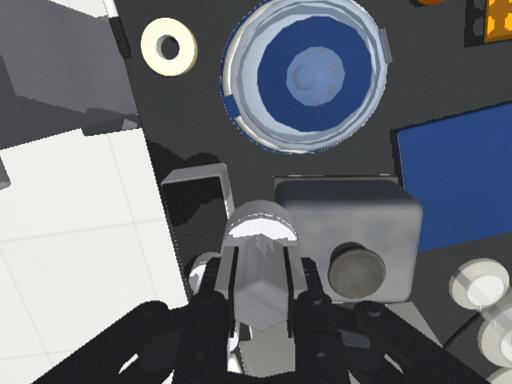

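>>> {"op": "drive_tool", "data": {"series": [[[0,-0.1,-0.95],[-3,0,0]],[[0,-0.1,-0.95],[-3,0,0]],[[0,-0.05,-0.98],[-3,0,0]],[[0,0,-0.98],[-3,0,0]],[[0,0,-0.98],[0,0,0]]]}}

```text
time: 11.15
eef_pos: [0.4712, 0.0856, 0.2505]
tcp_rot: [0.486, 0.515, -0.48, 0.517]
contact_force: [1.2, -0.1, -1.2]
opening: 0.246
```

>>> {"op": "drive_tool", "data": {"series": [[[0,0,-0.98],[0,0,0]],[[0,0,-0.98],[0,0,0]],[[0,0,-0.9],[0,0,0]],[[0,0,-0.6],[0,0,0]],[[0,0,0],[0,0,0]]]}}

```text
time: 11.65
eef_pos: [0.4556, 0.2684, 0.2505]
tcp_rot: [0.485, 0.518, -0.478, 0.518]
contact_force: [0.1, -0.1, -1.5]
opening: 0.249
```

Run:
```python
from h import *
pr(); goal([0.4848,0.2664,0.18],3.5)
c=ctrl.read_camera("wrist"); save(c,"w18")
```

```text
t 11.65 p [0.4556 0.2684 0.2505] axes x [ 0.007  0.006 -1.   ] y [0.997 0.074 0.007] F [ 0.1 -0.1 -1.5] op 0.249 q [ 0.34 -0.05  1.93  0.    1.25  0.26]
world d mm [ 29.2  -2.  -70.5] shift units [1.413 0.57  0.092] turn deg [ 0.7 -0.3 -0.4]
```

View pics/w18.png

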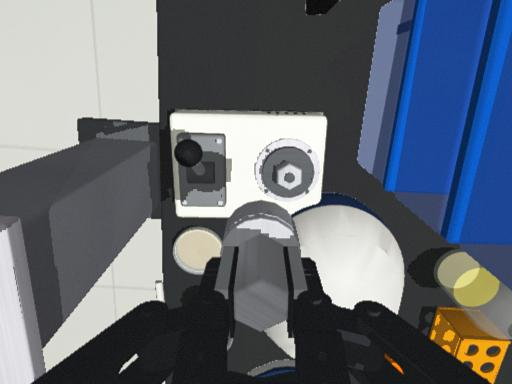

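>>> {"op": "drive_tool", "data": {"series": [[[0.3,0.57,0.09],[0.7,0,0]],[[0.7,0,0],[0,0,0]],[[0.4,0,0],[0,0,0]],[[0,0,0],[0,0,0]],[[0,0,0],[0,0,0]]]}}

```text
time: 12.2
eef_pos: [0.4871, 0.2605, 0.1793]
tcp_rot: [0.488, 0.513, -0.483, 0.515]
contact_force: [0.0, 0.2, -1.8]
opening: 0.245
```

Run:
```python
from h import *
pr(); goal([0.4848,0.2664,0.13],3.5)
c=ctrl.read_camera("wrist"); save(c,"w19"); save(c,"w19z",(220,120,340,240),5);np.savez("w19.npz",**{k:c[k] for k in c})
sd=ctrl.read_camera("side"); save(sd,"s19",(170,200,270,300),6)
```

```text
t 12.2 p [0.4871 0.2605 0.1793] axes x [ 0.008  0.003 -1.   ] y [0.998 0.057 0.008] F [ 0.   0.2 -1.8] op 0.245 q [0.31 0.07 1.94 0.   1.12 0.25]
world d mm [ -2.3   5.9 -49.3] shift units [ 0.987 -0.047 -0.117] turn deg [-0.2 -0.1 -0.5]
```

View pics/w19z.png

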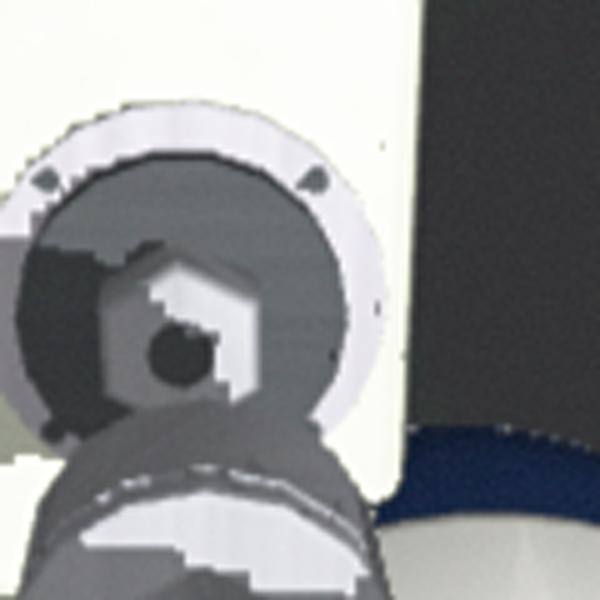

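View pics/s19.png

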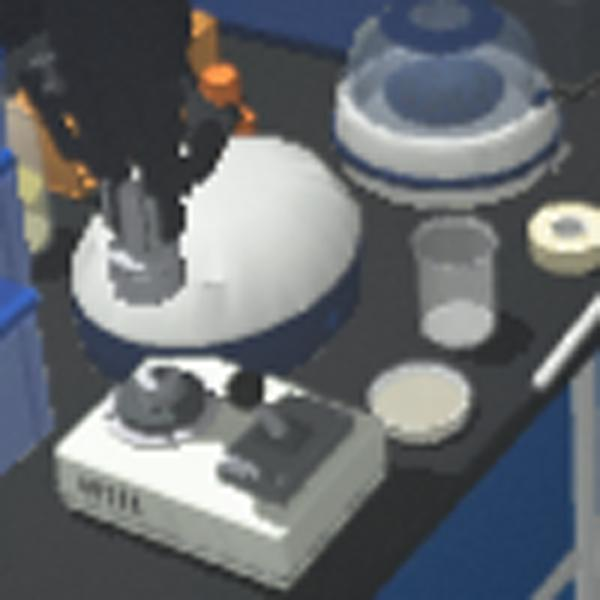

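Run:
```python
from h import *
z=np.load("w19.npz"); c={k:z[k] for k in z.files}
g=lambda x,y:(220+x/5-.4,120+y/5-.4)
print("stud",onz(c,*g(182,355),.079),"hexmid",onz(c,*g(182,345),.076))
```

```text
stud [0.4847551 0.266393  0.079    ] hexmid [0.48470988 0.26694489 0.076     ]
```

>>> {"op": "drive_tool", "data": {"series": [[[0.3,-0.05,-0.12],[0,0,-0.5]],[[0.4,-0.03,-0.02],[0,0,-0.3]],[[0.1,0,0],[0,0,0]],[[0,0,0],[0,0,0]]]}}

```text
time: 12.7
eef_pos: [0.485, 0.2693, 0.1423]
tcp_rot: [0.488, 0.515, -0.483, 0.513]
contact_force: [-0.8, -0.9, -2.3]
opening: 0.243
```

Run:
```python
from h import *
pr(); goal([0.4848,0.2664,0.127],3.5)
```

```text
t 12.7 p [0.485  0.2693 0.1423] axes x [ 0.002  0.006 -1.   ] y [0.998 0.057 0.003] F [-0.8 -0.9 -2.3] op 0.243 q [0.32 0.13 1.96 0.01 1.05 0.26]
world d mm [ -0.2  -2.9 -15.3] shift units [ 0.306 -0.009  0.06 ] turn deg [-0.2 -0.3 -0.2]
```

>>> {"op": "drive_tool", "data": {"series": [[[0.1,0,0.06],[0,-0.2,0]],[[0.1,0,0],[0,0,0]],[[0,0,0],[0,0,0]]]}}

```text
time: 13.0
eef_pos: [0.486, 0.2667, 0.1332]
tcp_rot: [0.487, 0.514, -0.483, 0.515]
contact_force: [-0.3, 0.1, -2.6]
opening: 0.246
```

Run:
```python
from h import *
pr(); goal([0.4848,0.2664,0.127],3.5)
c=ctrl.read_camera("wrist"); save(c,"w20z",(190,120,340,270),4)
```

```text
t 13.0 p [0.486  0.2667 0.1332] axes x [ 0.005  0.003 -1.   ] y [0.998 0.058 0.005] F [-0.3  0.1 -2.6] op 0.246 q [0.32 0.14 1.96 0.   1.03 0.26]
world d mm [-1.2 -0.3 -6.2] shift units [ 0.123 -0.025  0.005] turn deg [-0.2 -0.1 -0.3]
```

View pics/w20z.png

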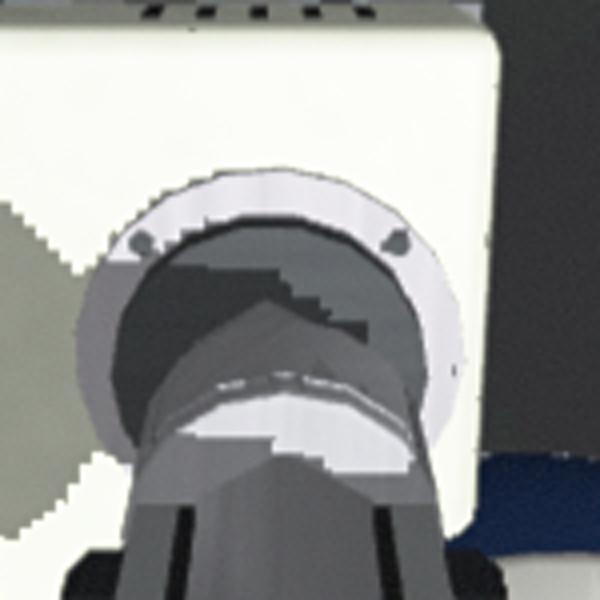

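>>> {"op": "drive_tool", "data": {"series": [[[0.08,-0.03,0],[0,0,-0.3]],[[0.1,0,0],[0,0,0]],[[0.06,0,0],[0,0,0]]]}}

```text
time: 13.35
eef_pos: [0.4856, 0.267, 0.1222]
tcp_rot: [0.487, 0.514, -0.484, 0.514]
contact_force: [-0.6, 1.0, -2.1]
opening: 0.244
```

Run:
```python
from h import *
pr(); goal([0.4845,0.2664,0.1067],3.5)
```

```text
t 13.35 p [0.4856 0.267  0.1222] axes x [ 0.003  0.004 -1.   ] y [0.998 0.058 0.003] F [-0.6  1.  -2.1] op 0.244 q [0.32 0.15 1.97 0.   1.02 0.26]
world d mm [ -1.1  -0.6 -15.5] shift units [ 0.309 -0.024  0.012] turn deg [-0.2 -0.2 -0.2]
```

>>> {"op": "drive_tool", "data": {"series": [[[0.08,-0.03,0.01],[0,0,-0.2]],[[0.1,-0.02,0],[0,0,-0.2]],[[0.1,0,0],[0,0,0]]]}}

```text
time: 13.65
eef_pos: [0.4855, 0.267, 0.1189]
tcp_rot: [0.484, 0.516, -0.486, 0.513]
contact_force: [-12.9, -4.6, 23.9]
opening: 0.243
```

Run:
```python
from h import *
pr(); goal([0.4845,0.2664,0.1067],3.5)
```

```text
t 13.65 p [0.4855 0.267  0.1189] axes x [-0.005  0.001 -1.   ] y [ 0.998  0.059 -0.005] F [-12.9  -4.6  23.9] op 0.243 q [0.32 0.16 1.97 0.   1.02 0.26]
world d mm [ -1.   -0.6 -12.2] shift units [ 0.245 -0.018  0.012] turn deg [-0.1 -0.1  0.3]
```

>>> {"op": "drive_tool", "data": {"series": [[[0,-0.04,0.01],[0,0,0.3]],[[0.06,-0.03,0],[0,0,0]],[[0.06,0,0],[0,0,0]]]}}

```text
time: 13.95
eef_pos: [0.484, 0.2671, 0.119]
tcp_rot: [0.487, 0.514, -0.483, 0.515]
contact_force: [-9.6, -3.8, 22.3]
opening: 0.247
```

Run:
```python
from h import *
pr(); goal([0.4845,0.2664,0.1067],3.5)
```

```text
t 13.95 p [0.484  0.2671 0.119 ] axes x [ 0.004  0.003 -1.   ] y [0.998 0.059 0.004] F [-9.6 -3.8 22.3] op 0.247 q [0.32 0.15 1.98 0.   1.01 0.26]
world d mm [  0.5  -0.7 -12.3] shift units [0.246 0.008 0.015] turn deg [-0.1 -0.1 -0.2]
```

>>> {"op": "drive_tool", "data": {"series": [[[0,-0.04,0.02],[0,0,0]],[[0.06,-0.03,0.02],[0,0,0]],[[0.06,0,0],[0,0,0]]]}}

```text
time: 14.25
eef_pos: [0.4823, 0.2661, 0.119]
tcp_rot: [0.488, 0.514, -0.482, 0.515]
contact_force: [-10.1, -4.0, 20.6]
opening: 0.25
```

Run:
```python
from h import *
pr(); goal([0.4845,0.2664,0.1067],3.5)
c=ctrl.read_camera("wrist"); save(c,"w21z",(190,120,340,270),4)
```

```text
t 14.25 p [0.4823 0.2661 0.119 ] axes x [ 0.006  0.005 -1.   ] y [0.998 0.06  0.006] F [-10.1  -4.   20.6] op 0.25 q [0.32 0.15 1.98 0.   1.   0.26]
world d mm [  2.2   0.3 -12.3] shift units [ 0.247  0.043 -0.003] turn deg [-0.1 -0.2 -0.4]
```

View pics/w21z.png

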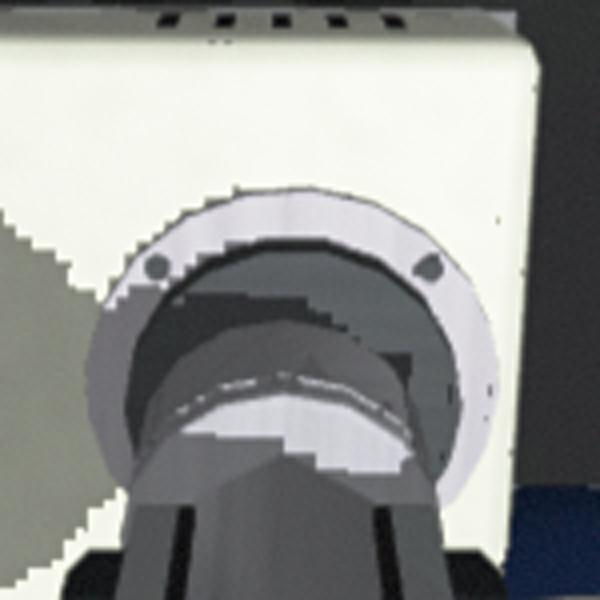

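>>> {"op": "drive_tool", "data": {"series": [[[0.03,0.05,0.03],[0,0,-0.3]],[[0.05,0,0.03],[0,0,0]],[[0.05,0,-0.04],[0,0,0]],[[0.05,0,-0.05],[0,0,0]],[[0.05,0,-0.05],[0,0,0]]]}}

```text
time: 14.8
eef_pos: [0.4868, 0.2686, 0.119]
tcp_rot: [0.483, 0.515, -0.485, 0.517]
contact_force: [-5.1, -6.3, 14.4]
opening: 0.246
```

Run:
```python
from h import *
pr(); goal([0.4845,0.2664,0.1067],3.5)
```

```text
t 14.8 p [0.4868 0.2686 0.119 ] axes x [ 0.    -0.004 -1.   ] y [0.998 0.064 0.   ] F [-5.1 -6.3 14.4] op 0.246 q [ 0.32  0.16  1.96 -0.    1.01  0.26]
world d mm [ -2.3  -2.2 -12.3] shift units [ 0.247 -0.048  0.041] turn deg [ 0.2  0.2 -0. ]
```

A stops at a constant height of about 14 mm above seated wherever I slide it, so it doesn't fit. Returning it to the stand.

>>> {"op": "drive_tool", "data": {"series": [[[-0.8,0,0],[0,0,0]],[[-1,0,0],[0,0,0]],[[-0.9,-0.1,0.4],[0,0,0]],[[0,-0.1,0.9],[0,0,0]],[[0,0,1],[0,0,0]]]}}

```text
time: 15.3
eef_pos: [0.4818, 0.1541, 0.2526]
tcp_rot: [0.478, 0.518, -0.485, 0.517]
contact_force: [0.9, -0.3, -3.7]
opening: 0.246
```

>>> {"op": "drive_tool", "data": {"series": [[[0,0,1],[0,0,0]],[[0,0,1],[0,0,0]],[[0,0,1],[2,0,0]],[[0,0,1],[3,0,0]],[[0,-0.1,1],[3,0,0]]]}}

```text
time: 15.8
eef_pos: [0.4868, -0.0968, 0.2486]
tcp_rot: [-0.514, -0.483, 0.52, -0.482]
contact_force: [0.5, -1.5, -1.7]
opening: 0.245
```

Run:
```python
from h import *
pr(); goal([0.397,-0.199,0.18],-12.5)
```

```text
t 15.8 p [ 0.4868 -0.0968  0.2486] axes x [-0.008 -0.005 -1.   ] y [ 0.998 -0.068 -0.008] F [ 0.5 -1.5 -1.7] op 0.245 q [-0.4  -0.12  2.   -0.01  1.27 -0.33]
world d mm [ -89.8 -102.2  -68.6] shift units [ 1.395 -1.641  2.155] turn deg [8.6 0.3 0.4]
```

>>> {"op": "drive_tool", "data": {"series": [[[0,-0.5,0.7],[3,0,0]],[[0,-0.5,0.6],[3,0,0]],[[0,-0.5,0.5],[2,0,0]],[[0,0,0],[0,0,0]]]}}

```text
time: 16.2
eef_pos: [0.3962, -0.1846, 0.243]
tcp_rot: [-0.548, -0.444, 0.557, -0.439]
contact_force: [0.3, 0.4, -1.8]
opening: 0.247
```

Run:
```python
from h import *
pr(); goal([0.397,-0.199,0.13],-12.5)
```

```text
t 16.2 p [ 0.3962 -0.1846  0.243 ] axes x [-0.014 -0.003 -1.   ] y [ 0.975 -0.221 -0.013] F [ 0.3  0.4 -1.8] op 0.247 q [-0.66 -0.26  2.13 -0.01  1.28 -0.44]
world d mm [   0.8  -14.4 -113. ] shift units [2.26  0.109 0.264] turn deg [-0.3  0.3  0.8]
```

>>> {"op": "drive_tool", "data": {"series": [[[0.5,0.1,0.26],[0,0,0.5]],[[0.7,-0.1,0],[0,0,0]],[[0.7,-0.1,0],[0,0,0]],[[0.1,0,0],[0,0,0]],[[0,0,0],[0,0,0]]]}}

```text
time: 16.7
eef_pos: [0.3878, -0.1963, 0.1375]
tcp_rot: [-0.552, -0.44, 0.555, -0.441]
contact_force: [-0.1, -1.4, -1.9]
opening: 0.247
```

Run:
```python
from h import *
pr(); goal([0.397,-0.199,0.105],-12.5)
c=ctrl.read_camera("wrist"); save(c,"w22")
```

```text
t 16.7 p [ 0.3878 -0.1963  0.1375] axes x [-0.003 -0.003 -1.   ] y [ 0.975 -0.224 -0.002] F [-0.1 -1.4 -1.9] op 0.247 q [-0.7  -0.14  2.24 -0.    1.05 -0.47]
world d mm [  9.2  -2.7 -32.5] shift units [0.649 0.193 0.008] turn deg [-0.4  0.2  0.1]
```

View pics/w22.png

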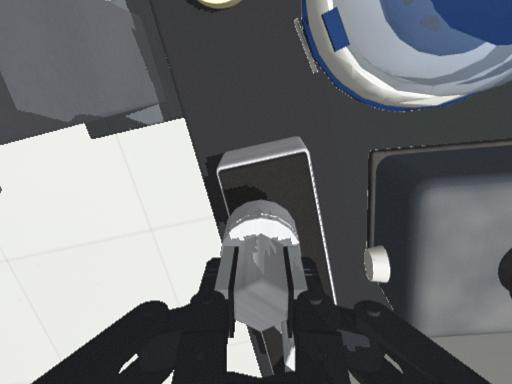

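>>> {"op": "drive_tool", "data": {"series": [[[0.3,0.19,0],[0,0,0]],[[0.25,0,0],[0,0,0]],[[0.05,0,0],[0,0,0]],[[0,0,0],[0,0,0]]]}}

```text
time: 17.15
eef_pos: [0.4014, -0.2003, 0.1124]
tcp_rot: [-0.552, -0.438, 0.553, -0.445]
contact_force: [0.8, 0.3, -2.5]
opening: 0.247
```

Run:
```python
from h import *
pr(); goal([0.397,-0.199,0.098],-12.5)
```

```text
t 17.15 p [ 0.4014 -0.2003  0.1124] axes x [ 0.005 -0.009 -1.   ] y [ 0.975 -0.221  0.007] F [ 0.8  0.3 -2.5] op 0.247 q [-0.69 -0.07  2.22 -0.    0.98 -0.46]
world d mm [ -4.4   1.3 -14.4] shift units [ 0.287 -0.094 -0.009] turn deg [-0.3  0.5 -0.4]
```

>>> {"op": "drive_tool", "data": {"series": [[[0.12,-0.09,0],[0,0.4,-0.4]],[[0.1,-0.03,0],[0,0,0]],[[0.05,0,0],[0,0,0]],[[0,0,0],[0,0,0]]]}}

```text
time: 17.55
eef_pos: [0.3958, -0.1996, 0.0999]
tcp_rot: [0.552, 0.44, -0.552, 0.443]
contact_force: [-0.8, 0.1, -2.3]
opening: 0.25
```

Run:
```python
from h import *
pr(); goal([0.397,-0.199,0.098],-12.5)
```

```text
t 17.55 p [ 0.3958 -0.1996  0.0999] axes x [ 0.002 -0.003 -1.   ] y [ 0.975 -0.221  0.003] F [-0.8  0.1 -2.3] op 0.25 q [-0.7  -0.06  2.24 -0.    0.96 -0.47]
world d mm [ 1.2  0.6 -1.9] shift units [ 0.038  0.021 -0.018] turn deg [-0.3  0.1 -0.2]
```

>>> {"op": "drive_tool", "data": {"series": [[[0.05,0,0],[0,0,0]],[[0.03,0,0],[0,0,0]],[[0,0,0],[0,0,0]]]}}

```text
time: 17.85
eef_pos: [0.3966, -0.2004, 0.0987]
tcp_rot: [-0.552, -0.44, 0.552, -0.443]
contact_force: [-0.2, -0.8, -2.1]
opening: 0.244
```

Run:
```python
from h import *
pr()
```

```text
t 17.85 p [ 0.3966 -0.2004  0.0987] axes x [ 0.002 -0.003 -1.   ] y [ 0.975 -0.221  0.003] F [-0.2 -0.8 -2.1] op 0.244 q [-0.7  -0.06  2.24 -0.    0.96 -0.47]
```

>>> {"op": "drive_tool", "data": {"series": [[[0.08,0,0],[0,0,0]],[[0.08,0,0],[0,0,0]]]}}

```text
time: 18.05
eef_pos: [0.3974, -0.2012, 0.0982]
tcp_rot: [-0.551, -0.442, 0.553, -0.441]
contact_force: [-12.5, 8.9, 30.6]
opening: 0.249
```

Run:
```python
from h import *
pr()
```

```text
t 18.05 p [ 0.3974 -0.2012  0.0982] axes x [-0.003  0.    -1.   ] y [ 0.976 -0.22  -0.003] F [-12.5   8.9  30.6] op 0.249 q [-0.7  -0.05  2.23 -0.    0.96 -0.47]
```

>>> {"op": "drive_tool", "data": {"series": [[[-0.02,0,0],[0,0,0]],[[0,0,0],[0,0,0]],[[0,0,0],[0,0,0]],[[-0.3,0,0],[0,0,0]],[[-0.7,0,0],[0,0,0]]], "grip": 0.1}}

```text
time: 18.55
eef_pos: [0.3959, -0.1999, 0.1465]
tcp_rot: [-0.551, -0.445, 0.554, -0.439]
contact_force: [0.8, 0.1, 0.1]
opening: 0.55
```

Run:
```python
from h import *
pr()
c=ctrl.read_camera("wrist"); save(c,"w23");pr(); goal([0.3985,-0.267,0.18],-26)
```

```text
t 18.55 p [ 0.3959 -0.1999  0.1465] axes x [-0.008  0.004 -1.   ] y [ 0.976 -0.22  -0.009] F [0.8 0.1 0.1] op 0.55 q [-0.7  -0.13  2.2  -0.    1.08 -0.47]
t 18.6 p [ 0.3995 -0.2027  0.1539] axes x [ 0.002 -0.004 -1.   ] y [ 0.976 -0.219  0.002] F [ 2.5 -0.8  3.3] op 0.55 q [-0.7  -0.14  2.2  -0.    1.08 -0.47]
world d mm [ -1.  -64.3  26.1] shift units [-0.516  0.264  1.261] turn deg [13.3  0.2 -0.2]
```

View pics/w23.png

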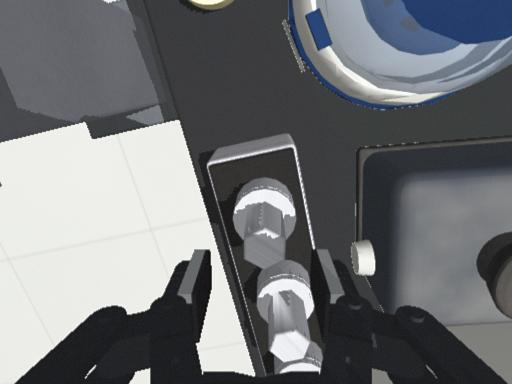

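>>> {"op": "drive_tool", "data": {"series": [[[-0.5,0.1,0.4],[4.5,0,0]],[[-0.2,0.1,0.4],[4.5,0,0]],[[0,0.1,0.4],[4.5,0,0]],[[0,0,0],[0,0,0]],[[0,0,0],[0,0,0]]]}}

```text
time: 19.1
eef_pos: [0.3968, -0.2665, 0.191]
tcp_rot: [0.602, 0.368, -0.601, 0.375]
contact_force: [0.1, 0.4, -0.5]
opening: 0.548
```

Run:
```python
from h import *
pr(); goal([0.3985,-0.267,0.14],-26)
c=ctrl.read_camera("wrist"); save(c,"w24");save(c,"w24z",(200,160,320,310),4);np.savez("w24.npz",**{k:c[k] for k in c})
```

```text
t 19.1 p [ 0.3968 -0.2665  0.191 ] axes x [ 0.006 -0.007 -1.   ] y [ 0.894 -0.447  0.008] F [ 0.1  0.4 -0.5] op 0.548 q [-0.8  -0.11  2.1  -0.    1.14 -0.34]
world d mm [  1.7  -0.5 -51. ] shift units [ 1.019  0.027 -0.01 ] turn deg [-0.6  0.2 -0.5]
```

View pics/w24z.png

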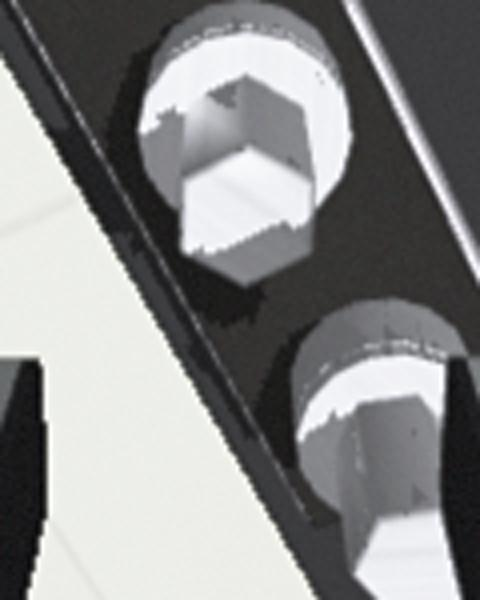

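Run:
```python
from h import *
z=np.load("w24.npz"); c={k:z[k] for k in z.files}
print(onz(c,261.4,213.9,.121)); pr(); goal([*onz(c,261.4,213.9,.121)[:2],.135],-26)
```

```text
[ 0.39845134 -0.26730347  0.121     ]
t 19.15 p [ 0.3968 -0.2663  0.1908] axes x [ 0.005 -0.007 -1.   ] y [ 0.894 -0.447  0.008] F [0.5 0.5 0. ] op 0.549 q [-0.8  -0.11  2.1  -0.    1.14 -0.34]
world d mm [  1.7  -1.  -55.8] shift units [ 1.117e+00  3.000e-02 -1.000e-03] turn deg [-0.6  0.2 -0.5]
```

>>> {"op": "drive_tool", "data": {"series": [[[0.5,0.03,0],[0,0,-0.3]],[[0.5,0,0],[0,0,0]],[[0.1,0,0],[0,0,0]],[[0,0,0],[0,0,0]]]}}

```text
time: 19.55
eef_pos: [0.3986, -0.2643, 0.1335]
tcp_rot: [-0.6, -0.372, 0.601, -0.375]
contact_force: [0.3, 0.4, -0.1]
opening: 0.551
```

Run:
```python
from h import *
pr(); goal([0.3985,-0.267,0.098],-26)
```

```text
t 19.55 p [ 0.3986 -0.2643  0.1335] axes x [ 0.    -0.003 -1.   ] y [ 0.897 -0.442  0.002] F [ 0.3  0.4 -0.1] op 0.551 q [-0.8  -0.03  2.14 -0.    1.03 -0.34]
world d mm [ -0.1  -2.7 -35.5] shift units [0.709 0.021 0.047] turn deg [-0.2  0.2 -0.1]
```

>>> {"op": "drive_tool", "data": {"series": [[[0.35,0.02,0.05],[0,0,0]],[[0.33,0,0],[0,0,0]],[[0.05,0,0],[0,0,0]],[[0,0,0],[0,0,0]]]}}

```text
time: 19.95
eef_pos: [0.4005, -0.2673, 0.0998]
tcp_rot: [-0.6, -0.372, 0.6, -0.377]
contact_force: [0.7, -0.6, 0.1]
opening: 0.547
```

Run:
```python
from h import *
pr(); goal([0.3985,-0.267,0.098],-26)
```

```text
t 19.95 p [ 0.4005 -0.2673  0.0998] axes x [ 0.004 -0.007 -1.   ] y [ 0.899 -0.439  0.007] F [ 0.7 -0.6  0.1] op 0.547 q [-0.8   0.03  2.15 -0.    0.95 -0.34]
world d mm [-2.   0.3 -1.8] shift units [ 0.036 -0.038  0.012] turn deg [-0.   0.3 -0.4]
```

Grip harder this time so the socket doesn't slip.

>>> {"op": "drive_tool", "data": {"series": [[[0.03,-0.04,0.01],[0,0.3,-0.3]],[[0,0,0],[0,0,0]],[[0,0,0],[0,0,0]],[[0,0,0],[0,0,0]],[[0,0,0],[0,0,0]]], "grip": -1, "newtons": 100}}

```text
time: 20.45
eef_pos: [0.3989, -0.2672, 0.1006]
tcp_rot: [0.6, 0.374, -0.599, 0.376]
contact_force: [-0.2, -0.0, -2.7]
opening: 0.239
```

Run:
```python
from h import *
pr(); pr(); c=ctrl.read_camera("wrist"); save(c,"w25")
```

```text
t 20.45 p [ 0.3989 -0.2672  0.1006] axes x [ 0.003 -0.001 -1.   ] y [ 0.899 -0.438  0.004] F [-0.2 -0.  -2.7] op 0.239 q [-0.8   0.02  2.16  0.    0.96 -0.35]
t 20.45 p [ 0.3989 -0.2672  0.1006] axes x [ 0.003 -0.001 -1.   ] y [ 0.899 -0.438  0.004] F [-0.2 -0.  -2.7] op 0.239 q [-0.8   0.02  2.16  0.    0.96 -0.35]
```

View pics/w25.png

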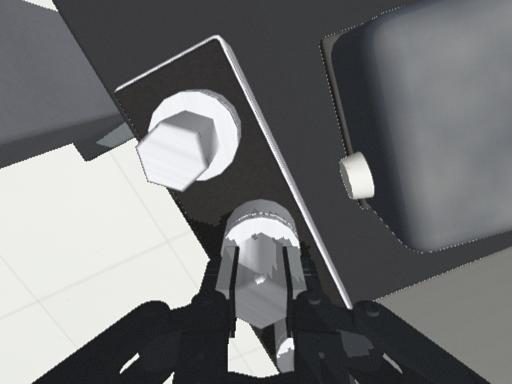

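>>> {"op": "drive_tool", "data": {"series": [[[-0.5,0,0],[0,0,0]],[[-0.8,0,0],[0,0,0]],[[-0.9,0.2,-0.1],[-3,0,0]],[[-0.6,0.4,-0.4],[-4,0,0]],[[-0.2,0.2,-0.85],[-4,0,0]]]}}

```text
time: 21.0
eef_pos: [0.4568, -0.2192, 0.251]
tcp_rot: [0.561, 0.433, -0.561, 0.428]
contact_force: [1.0, 0.4, -2.5]
opening: 0.237
```

>>> {"op": "drive_tool", "data": {"series": [[[0,0.2,-0.95],[-4,0,0]],[[0,0.15,-0.95],[-4,0,0]],[[0,0.1,-0.98],[-4,0,0]],[[0,0,-1],[-4,0,0]],[[0,0,-1],[-2,0,0]]]}}

```text
time: 21.5
eef_pos: [0.5117, 0.0193, 0.2555]
tcp_rot: [0.486, 0.514, -0.483, 0.515]
contact_force: [1.0, 0.8, -2.4]
opening: 0.237
```

Run:
```python
from h import *
pr(); goal([0.4845,0.2664,0.25],3.5)
```

```text
t 21.5 p [0.5117 0.0193 0.2555] axes x [ 0.004  0.002 -1.   ] y [0.998 0.06  0.004] F [ 1.   0.8 -2.4] op 0.237 q [-0.16 -0.09  1.96  0.    1.27 -0.22]
world d mm [-27.2 247.1  -5.5] shift units [ 0.118 -0.247 -4.966] turn deg [-0.1 -0.1 -0.3]
```

>>> {"op": "drive_tool", "data": {"series": [[[0,-0.05,-1],[0,0,0]],[[0,0,-1],[0,0,0]],[[0,0,-1],[0,0,0]],[[0,0,-0.8],[0,0,0]],[[0,0,-0.3],[0,0,0]]]}}

```text
time: 22.0
eef_pos: [0.4934, 0.2295, 0.2542]
tcp_rot: [0.485, 0.516, -0.482, 0.516]
contact_force: [0.1, -0.0, -2.8]
opening: 0.242
```

Run:
```python
from h import *
pr(); goal([0.4845,0.2664,0.165],3.5)
```

```text
t 22.0 p [0.4934 0.2295 0.2542] axes x [ 0.002  0.003 -1.   ] y [0.998 0.065 0.003] F [ 0.1 -0.  -2.8] op 0.242 q [ 0.25 -0.01  1.89  0.    1.26  0.18]
world d mm [ -8.9  36.9 -89.2] shift units [ 1.787 -0.135 -0.743] turn deg [ 0.3 -0.2 -0.2]
```

>>> {"op": "drive_tool", "data": {"series": [[[0.3,-0.1,-0.6],[0,0,0]],[[0.7,-0.03,-0.1],[0,0,0]],[[0.6,0,0],[0,0,0]],[[0.2,0,0],[0,0,0]],[[0,0,0],[0,0,0]]]}}

```text
time: 22.5
eef_pos: [0.4834, 0.27, 0.1618]
tcp_rot: [0.483, 0.518, -0.48, 0.518]
contact_force: [-0.5, -0.9, -2.4]
opening: 0.239
```

Run:
```python
from h import *
pr(); goal([0.4845,0.2664,0.13],3.5)
```

```text
t 22.5 p [0.4834 0.27   0.1618] axes x [ 0.003  0.004 -1.   ] y [0.997 0.072 0.004] F [-0.5 -0.9 -2.4] op 0.239 q [0.32 0.1  1.95 0.   1.09 0.25]
world d mm [  1.1  -3.6 -31.8] shift units [0.636 0.014 0.075] turn deg [ 0.6 -0.2 -0.2]
```

>>> {"op": "drive_tool", "data": {"series": [[[0.3,0.01,0.07],[0.5,0,0]],[[0.3,0,0],[0,0,0]],[[0.05,0,0],[0,0,0]],[[0,0,0],[0,0,0]]]}}

```text
time: 22.9
eef_pos: [0.4869, 0.2658, 0.13]
tcp_rot: [0.488, 0.514, -0.481, 0.516]
contact_force: [0.3, -0.7, -2.6]
opening: 0.235
```

Run:
```python
from h import *
pr(); goal([0.4845,0.2664,0.12],3.5)
c=ctrl.read_camera("wrist"); save(c,"w26z",(190,120,340,270),4)
```

```text
t 22.9 p [0.4869 0.2658 0.13  ] axes x [ 0.008  0.005 -1.   ] y [0.998 0.061 0.009] F [ 0.3 -0.7 -2.6] op 0.235 q [0.32 0.14 1.97 0.   1.02 0.25]
world d mm [ -2.4   0.6 -10. ] shift units [ 0.201 -0.048 -0.014] turn deg [-0.  -0.3 -0.5]
```

View pics/w26z.png

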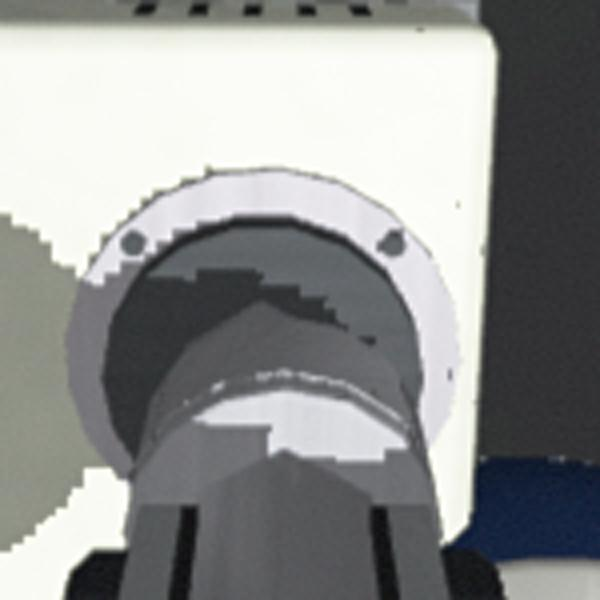

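Collar centre x≈263 and barrel ≈282, so the socket is about 2.5 mm too far +x. Correcting before I lower it.

>>> {"op": "drive_tool", "data": {"series": [[[0.03,-0.06,-0.01],[0,0,-0.5]],[[0.06,-0.02,0],[0,0,0]],[[0,0,0],[0,0,0]]]}}

```text
time: 23.25
eef_pos: [0.4837, 0.2664, 0.1272]
tcp_rot: [0.487, 0.516, -0.483, 0.514]
contact_force: [0.1, -0.6, -2.4]
opening: 0.235
```

Run:
```python
from h import *
pr(); goal([0.4845,0.2664,0.12],3.5)
```

```text
t 23.25 p [0.4837 0.2664 0.1272] axes x [ 0.002  0.006 -1.   ] y [0.998 0.061 0.002] F [ 0.1 -0.6 -2.4] op 0.235 q [0.32 0.14 1.97 0.01 1.02 0.25]
world d mm [ 0.8  0.  -7.2] shift units [0.144 0.015 0.002] turn deg [-0.  -0.3 -0.1]
```

>>> {"op": "drive_tool", "data": {"series": [[[0.12,0.01,0],[0,-0.3,0]],[[0.12,0,0],[0,0,0]],[[0.1,0,0],[0,0,0]]]}}

```text
time: 23.55
eef_pos: [0.4848, 0.2669, 0.1104]
tcp_rot: [0.486, 0.514, -0.483, 0.516]
contact_force: [0.8, 0.3, -2.4]
opening: 0.24
```

Run:
```python
from h import *
pr(); goal([0.4845,0.2664,0.107],3.5)
```

```text
t 23.55 p [0.4848 0.2669 0.1104] axes x [ 0.004  0.001 -1.   ] y [0.998 0.061 0.004] F [ 0.8  0.3 -2.4] op 0.24 q [ 0.32  0.17  1.98 -0.    0.99  0.26]
world d mm [-0.3 -0.5 -3.4] shift units [ 0.068 -0.006  0.01 ] turn deg [-0.  -0.  -0.2]
```

It's going on: z is well below the 14 mm stop height. Pushing home.

>>> {"op": "drive_tool", "data": {"series": [[[0.08,0,0.01],[0,0,0]],[[0.08,0,0],[0,0,0]],[[0.06,0,0],[0,0,0]]]}}

```text
time: 23.85
eef_pos: [0.4852, 0.2668, 0.1073]
tcp_rot: [0.483, 0.515, -0.485, 0.515]
contact_force: [-7.0, -2.7, 10.9]
opening: 0.238
```

Run:
```python
from h import *
pr(); goal([0.4845,0.2664,0.107],3.5)
c=ctrl.read_camera("wrist"); save(c,"w27z",(190,120,340,270),4)
```

```text
t 23.85 p [0.4852 0.2668 0.1073] axes x [-0.002 -0.001 -1.   ] y [ 0.998  0.062 -0.002] F [-7.  -2.7 10.9] op 0.238 q [ 0.32  0.18  1.98 -0.    0.99  0.26]
world d mm [-0.7 -0.4 -0.3] shift units [ 0.005 -0.014  0.007] turn deg [0.1 0.1 0.1]
```

View pics/w27z.png

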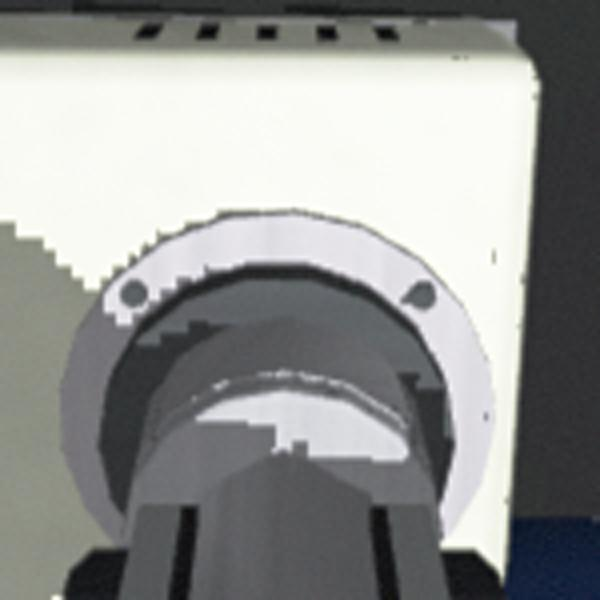

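>>> {"op": "drive_tool", "data": {"series": [[[0.06,-0.01,0],[0,0,0]],[[0.07,0,0],[0,0,0]],[[0.07,0,0],[0,0,0]]]}}

```text
time: 24.2
eef_pos: [0.4854, 0.2669, 0.1073]
tcp_rot: [0.481, 0.516, -0.487, 0.515]
contact_force: [-8.6, -3.8, 15.8]
opening: 0.237
```

Run:
```python
from h import *
pr(); c=ctrl.read_camera("wrist"); save(c,"w28"); pr()
sd=ctrl.read_camera("side"); save(sd,"s28",(170,180,330,300),5)
sc=ctrl.read_camera("scene"); save(sc,"c28",(110,165,310,265),4); pr()
```

```text
t 24.2 p [0.4854 0.2669 0.1073] axes x [-0.006 -0.005 -1.   ] y [ 0.998  0.063 -0.007] F [-8.6 -3.8 15.8] op 0.237 q [ 0.32  0.18  1.97 -0.    1.    0.26]
t 24.25 p [0.4854 0.2669 0.1073] axes x [-0.006 -0.005 -1.   ] y [ 0.998  0.063 -0.007] F [-9.6 -3.5 16.2] op 0.24 q [ 0.32  0.18  1.97 -0.    1.    0.26]
t 24.35 p [0.4854 0.2669 0.1073] axes x [-0.006 -0.004 -1.   ] y [ 0.998  0.063 -0.006] F [-8.9 -3.3 16.4] op 0.241 q [ 0.32  0.18  1.97 -0.    1.    0.26]
```

View pics/s28.png

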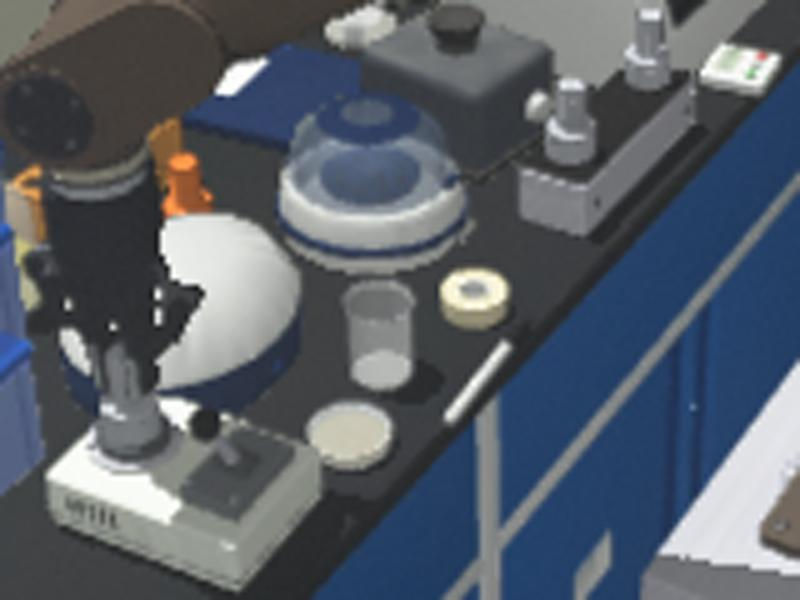

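View pics/c28.png

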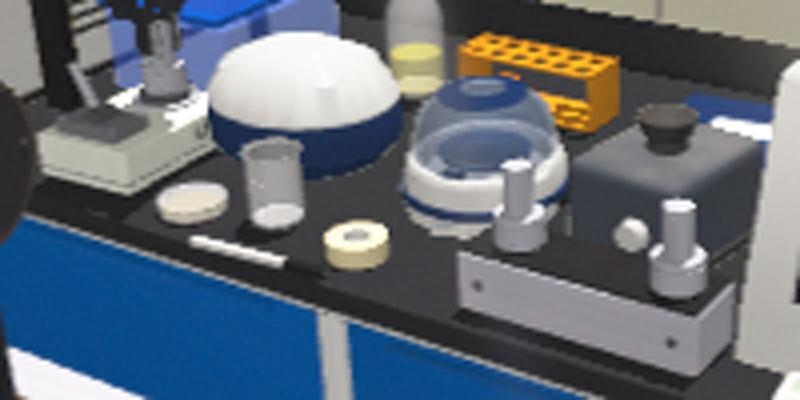

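View pics/w28.png

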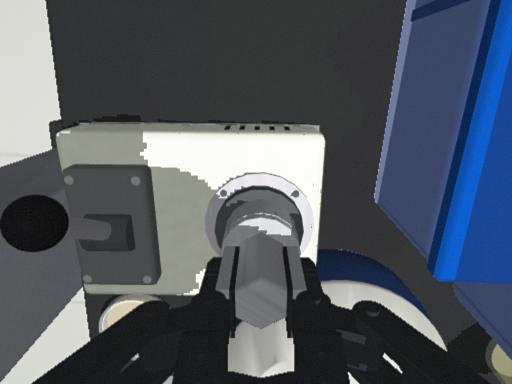

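Run:
```python
from h import *
print(ctrl.sign_off()); pr()
```

```text
the job is handed in; nothing more can be done
None
the job is handed in; nothing more can be done
```

The job is handed in. The isolator is off, the fitting socket is seated and gripped on the nut, and the other two sockets stand on the stand. `sign_off` gives no verdict, so this rests on my own checks.

- **Isolator:** I flipped it to the robot's left with the closed fingers, before any socket came near the unit. The ball now measures at y ≈ 0.292 m, about where the off stop should be, and it was still there in the last side view.
- **First socket tried:** the one at the stand's left end (+y) stopped on top of the nut, about 14 mm above seated, wherever I slid it. I stood it back upright on the stand.
- **Second socket tried:** the middle one slid on without resistance and stopped at TCP z = 0.1073 m; 0.1066–0.1076 m means fully home. Pushing further did not lower it, and the upward force rose to about 16 N. I left it gripped at a 100 N setting.
- **Other things:** in the last side and scene views the other two sockets stand upright, and the tape, beaker and petri dish are where they started.

**Disagreements and rough spots:**
- The toggle push peaked at about 83 N against its stop, more than needed but under the 120 N wrist limit.
- The first socket slipped about 1.5 mm in the grip while being tried, so I gripped the second one harder.
- A steady sideways reading of about 9 N remained at the end, with the socket about 0.8 mm off the nut's measured centre.
- Early wrist-camera fixes of the nut differed by up to 8 mm while the arm was still settling. Later ones taken at rest agreed to within 1 mm.

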